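# Snap a swatch holder shut in the bench pliers

## Robot

A 7-joint arm with a two-finger parallel gripper is mounted at the origin on a cart in front of the work surface, level with it; the furniture and walls round the work are solid. World frame = base frame: x ahead of the robot, y to its left, z up, the work surface at z = 0. Lengths are in m, angles in rad, forces in N, time in s.
With the tool pointing down it reaches from about 0.35 to 0.9 m from the base axis. Payload 7.2 kg.
Tool frame: the origin (TCP) lies between the finger pads; the fingertips stand 19 mm ahead of it and the grasp point (between the pads) is the TCP; z points along the fingers, y is the direction in which the jaws open and shut (so a half turn about z gives the same grasp; the last joint's range is limited). The gripper opens to 88 mm and grips with 3 to 60 N. Pads are 20 mm wide; open, the fingers measure 115 mm over their backs; the gripper's body (75 mm by 178 mm) begins 61 mm behind the grasp point.
Start: joints at [-1.191, 0.411, -0.013, 1.596, 0.006, 1.134, -0.082], TCP at [0.271, 0.563, 0.203] pointing down, gripper open.
Joint ranges: [-2.95, 2.95], [-0.29, 1.99], [-1.47, 1.44], [0.14, 2.54], [-1.03, 4.17], [0.13, 1.85], [-2.86, 2.86]. Speed limits (rad/s): [2.39, 2.39, 3.01, 3.01, 3.14, 3.14, 3.14].

## Interface

Orientations are given as a unit quaternion [x, y, z, w].
In Python, from workcell import arm gives the robot as it stands. The module is installed in compiled form; this text tells all that it offers.
- The arm moves only by the tool servo_tool, never from a script. Its argument "motion" is a list of rows, each an object of numbers: "tx", "ty", "tz": the shift along the tool's x, y, z in cm; "turn": the turn about the tool's z in rad; "hand": the opening, from 0 (shut) to 1 (fully open). A call has exactly 8 rows; each row is the pose to reach, as a shift and turn from the pose commanded when the call began, along the tool's axes at that moment; what a row does not reach only later rows make up. A row lasts 1/10 s, in which the tool goes at most 50 mm and 8.59 degrees, less where a joint would pass 70% of its speed; a pose out of reach is approached as far as the arm can. A call with a gripper value outside its range is refused whole. The fingers move at their own pace and stop on an object; the grip force is fixed at half the most. Time passes only in rows, so rows that repeat a pose let the fingers close, or fill a call up. It gives the time, the measured TCP pose, the force and the opening at its end, in the units of the state.
- arm.read_state(): the state, without advancing time (a new reading comes with each control period).
- arm.camera(name): name is "scene" or "top" or "wrist"; returns the picture (384x512x3 uint8, blue, green, red); there is no depth.
- arm.camera_model(name): a dict with "K" (3x3 intrinsics, pixels), "distortion" ([k1, k2, p1, p2, k3] as OpenCV has them; the pictures are not rectified), "R" (3x3) and "t" (3): a world point X has camera coordinates R X + t. Camera axes: x right, y down, z forward; pixel columns grow to the right and rows downward; lengths in m; the calibration is good to about 2 mm. A picture is of the moment at which its call begins: read the wrist's pose just before it. camera_model takes no time and is no camera call; for the wrist camera it gives the pose at the moment of the call.
- arm.hand_in(): hands the job in, once; it reports no verdict.
The state is a dict: "time_s": time; "qpos": joint angles; "joint_vel": joint speeds; "joint_torque": joint torques, N m; "tool_pos": TCP position; "ee_rot": TCP orientation; "force": force on the tool from outside, world axes, zero at the start; "wrist_torque": the same for the moment, N m; "gripper_width": finger opening in m.
Only numpy, scipy, OpenCV 4.12 (cv2) and the standard library are available. Lean on these libraries where they do the work, as an engineer would, in place of code of your own. Each camera call takes 0.05 s, during which the arm holds its last target.

## Task

Lay the glaze-swatch holder with the yellow press stud flat on the aluminium rest of the bench-held pliers, its yellow cap under the open jaw, and let go of it. Then press the red pliers handle down until the stud snaps fully shut, and let the handle spring up again, leaving the holder on the rest. Do not disturb the holder with the blue stud.

Things in the scene. Friction and masses are not known exactly. Their poses are not given: they have to be found in the camera images.
- yellow_grip (a point): Centre of the yellow upright finger grip (16 along x, 30 along y, 5 to 47 mm above the underside; this point 26 mm above it) of the yellow swatch holder: loose, 100 g, two white plastic leaves lying flat, 124 long (y) x 32 wide x 6 mm thick. z up; y points from grip to stud, which lies 90 mm along +y.
- yellow_stud (a point): Point on the yellow holder's underside straight below its press stud (yellow cap 18 mm across, 17 mm from the holder's +y end); same axes as yellow_grip.
- yellow_cap (a joint): Travel of the yellow cap (m): 0 = open (cap top 14 mm above the holder's underside), 0.006 = snapped fully shut (8 mm). Moves at about 8 N and stays where it is pushed.
- pliers_anvil (a point): Point on the flat fixed aluminium rest, 30 mm above the bench, under the middle of the jaw (round foot 32 mm across, 40 mm above it when open). z up, x from handle to pivot. The rest reaches 35 mm to either side in x, 35 mm to +y, 130 mm to -y; its -y part is clear above: the holder goes in from there, its y along this y.
- pliers_press (a point): Place to press: top of the red grip (86 mm long, 30 wide) on the upper handle, a lever 20 to 30 mm wide running along the pliers' x, about 90 mm to -x of the anvil point. Pivot 170 mm to +x, 45 mm above the bench. Open, this point is about 145 mm above the bench and the grip slopes; it sinks about 70 mm until the stud is shut.
- pliers_lever (a joint): Angle of the upper handle (rad): 0 = fully open, about 0.42 = stud shut, 0.46 = stop. A spring lifts it back to 0. Pressing at pliers_press takes 2 N at first, about 7 N while the stud goes in, then it stops hard.
- blue_grip (a point): Centre of the finger grip of the blue holder, to be left alone: same shape and axes as the yellow one, with a blue grip and cap.
- blue_cap (a joint): Travel of the blue cap (m), as for yellow_cap.
Not all that is in view belongs to the job. Leave any brown or purple look-alike of the part that bears yellow_grip alone.

How it is judged:
By the outcome, as a careful person would: the job done as asked, in the order asked, and still so for the second after the job is handed in, with the robot touching nothing.
It also fails if it takes over 53 s, if anything falls off the work surface, if the arm or the gripper's body presses on something with over 40 N, if the wrist force passes 120 N, or if a joint passes its speed limit or range.

## Working session

There is one attempt and no reset: what is moved stays moved. The work goes in short steps, Python scripts to look and compute and a tool call to move; the robot and the scene stay as the last step left them, time stands still between calls to the robot, and variables do not carry over. Pictures are saved under pics/ and viewed, and the job is handed in when it is done.

Besides the shell and the picture viewer there is one more tool, called as name(argument=value, ...), one argument or row to a line, values as JSON. servo_tool: Moves the arm, as the interface text tells. Its arguments: {"type":"object","properties":{"motion":{"type":"array","items":{"type":"object","properties":{"tx":{"type":"number"},"ty":{"type":"number"},"tz":{"type":"number"},"turn":{"type":"number"},"hand":{"type":"number"}}}}},"required":["motion"]}

```bash
mkdir -p pics; python3 - <<'E'
from workcell import arm
import cv2
for n in ("scene","top"):
    im=arm.camera(n); cv2.imwrite(f"pics/{n}0.png",im)
    m=arm.camera_model(n); print(n,m)
s=arm.read_state(); print(s)
E
```

```text
scene {'K': array([[495.00103086,   0.        , 251.08216603],
       [  0.        , 495.00103086, 192.95656693],
       [  0.        ,   0.        ,   1.        ]]), 'distortion': array([-0.05688966,  0.        ,  0.        ,  0.        ,  0.        ]), 'R': array([[ 0.4853395 , -0.87429779, -0.00699643],
       [-0.43294157, -0.23336663, -0.87069031],
       [ 0.75960988,  0.42560944, -0.4917819 ]]), 't': array([-0.32106697,  0.30275608,  0.78947597])}
top {'K': array([[436.7132075 ,   0.        , 266.02773766],
       [  0.        , 436.7132075 , 193.91718517],
       [  0.        ,   0.        ,   1.        ]]), 'distortion': array([-0.09706193,  0.        ,  0.        ,  0.        ,  0.        ]), 'R': array([[ 0.0089658 , -0.99994116, -0.00610631],
       [-0.99240326, -0.00814858, -0.12275737],
       [ 0.12270039,  0.00716054, -0.99241793]]), 't': array([-0.0847713 ,  0.54360015,  1.34809463])}
{'time_s': 0.1, 'qpos': array([-1.19118169,  0.41182549, -0.01271985,  1.59696155,  0.00559753,
        1.13431218, -0.08216667]), 'joint_vel': array([ 0.00063424, -0.00154594,  0.00063827, -0.00240471,  0.00066425,
        0.00038875,  0.00115794]), 'joint_torque': array([ 2.92256271e-03, -5.89095747e+01,  6.43599015e-01, -2.91709238e+01,
       -5.38481469e-02,  1.44232306e-02,  3.66524296e-05]), 'tool_pos': array([0.2704417 , 0.56291233, 0.20258919]), 'ee_rot': array([ 2.22009988e-01,  9.75044114e-01, -7.26471330e-04, -1.14849498e-04]), 'force': array([-0.52308692,  0.09085002, -0.16774765]), 'wrist_torque': array([-0.04511706,  0.01507301, -0.03252758]), 'gripper_width': 0.0877413987032975}
```

View pics/scene0.png

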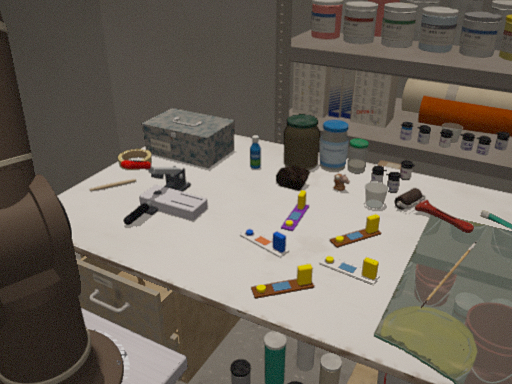

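View pics/top0.png

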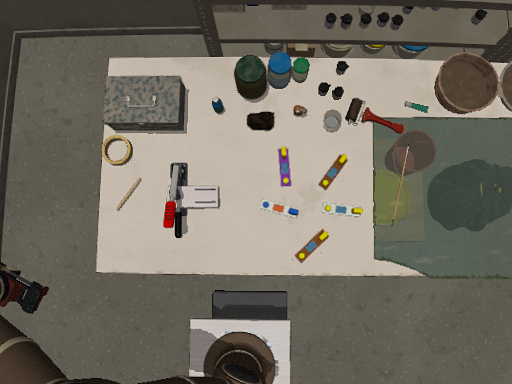

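```bash
python3 - <<'E'
import cv2,numpy as np
t=cv2.imread("pics/top0.png"); s=cv2.imread("pics/scene0.png")
f=lambda im,x,y,w,h,k:cv2.resize(im[y:y+h,x:x+w],None,fx=k,fy=k,interpolation=cv2.INTER_CUBIC)
a=f(t,145,150,90,100,4); b=f(t,255,190,110,100,4)
cv2.imwrite("pics/c1.png",np.hstack([a,b]))
a=f(s,110,150,110,90,4);b=f(s,310,235,80,90,4)
cv2.imwrite("pics/c2.png",np.hstack([a,b]))
E
```

```text
(no output)
```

View pics/c1.png

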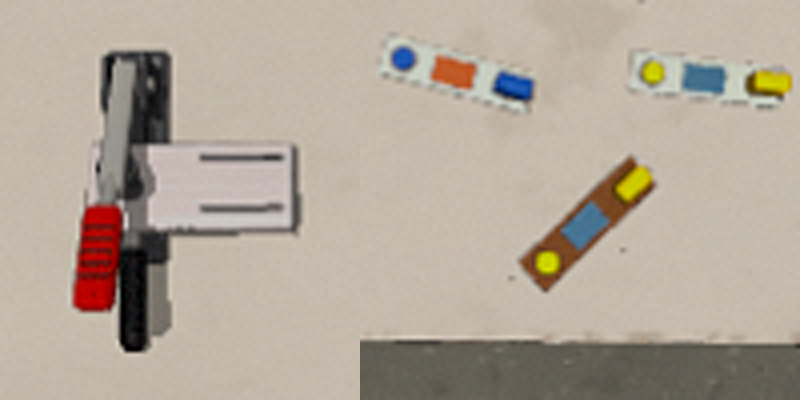

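View pics/c2.png

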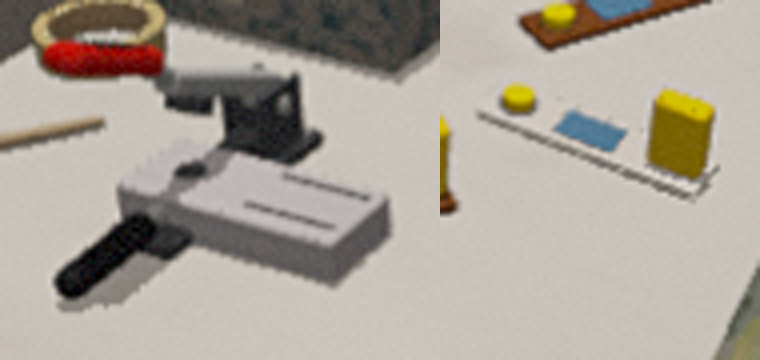

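```bash
cat > h.py <<'E'
import cv2,numpy as np
from workcell import arm
def ray(m,px):
    u=cv2.undistortPoints(np.array([[px]],float),m["K"],m["distortion"])[0,0]
    R=np.array(m["R"]);t=np.array(m["t"])
    return -R.T@t, R.T@np.array([u[0],u[1],1])
def onz(m,px,z):
    c,d=ray(m,px); return c+d*(z-c[2])/d[2]
def proj(m,X):
    r=cv2.Rodrigues(np.array(m["R"]))[0]
    return cv2.projectPoints(np.array(X,float).reshape(-1,1,3),r,np.array(m["t"],float),m["K"],m["distortion"])[0][:,0]
def tri(rs):
    A=np.zeros((3,3));b=np.zeros(3)
    for c,d in rs:
        d=d/np.linalg.norm(d);P=np.eye(3)-np.outer(d,d);A+=P;b+=P@c
    return np.linalg.solve(A,b)
def yel(im):
    h=cv2.cvtColor(im,cv2.COLOR_BGR2HSV); return cv2.inRange(h,(22,150,60),(35,255,255))
def red(im):
    h=cv2.cvtColor(im,cv2.COLOR_BGR2HSV); return cv2.inRange(h,(0,170,60),(8,255,255))|cv2.inRange(h,(173,170,60),(180,255,255))
def blobs(mask,off=(0,0)):
    n,l,s,c=cv2.connectedComponentsWithStats(mask)
    return [(s[i,4],c[i].round(1)+off,s[i,:4]) for i in range(1,n) if s[i,4]>8]
E
python3 - <<'E'
from h import *
T=arm.camera_model("top");S=arm.camera_model("scene")
t=cv2.imread("pics/top0.png"); s=cv2.imread("pics/scene0.png")
for b in blobs(yel(t)): print("top y",b, onz(T,b[1],.014).round(4), onz(T,b[1],.04).round(4))
for b in blobs(yel(s)): print("sc y",b, onz(S,b[1],.012).round(4),onz(S,b[1],.026).round(4))
for b in blobs(red(t)): print("top r",b, onz(T,b[1],.145).round(4))
for b in blobs(red(s)): print("sc r",b, onz(S,b[1],.145).round(4))
for p in [(145+92/4,150+143/4),(145+293/4,150+143/4),(145+297/4,150+232/4),(145+90/4,150+228/4)]: print(onz(T,p,.03).round(4))
for p in [(110+388/4,150+195/4),(110+330/4,150+248/4),(110+118/4,150+190/4)]: print("s",onz(S,p,.03).round(4))
E
```

```text
top y (np.int32(41), array([376. ,  45.8]), array([368,  45,  17,   3], dtype=int32)) [ 1.0581 -0.45    0.014 ] [ 1.0453 -0.4432  0.04  ]
top y (np.int32(44), array([283.3, 151.3]), array([281, 147,   5,  10], dtype=int32)) [ 0.6867 -0.1348  0.014 ] [ 0.6808 -0.134   0.04  ]
top y (np.int32(54), array([341.9, 159.5]), array([338, 155,   9,  10], dtype=int32)) [ 0.6613 -0.3253  0.014 ] [ 0.656  -0.3209  0.04  ]
top y (np.int32(19), array([285.4, 180.2]), array([283, 178,   5,   5], dtype=int32)) [ 0.5917 -0.1419  0.014 ] [ 0.5876 -0.141   0.04  ]
top y (np.int32(32), array([325.2, 182.3]), array([322, 180,   7,   6], dtype=int32)) [ 0.586  -0.2702  0.014 ] [ 0.582  -0.2669  0.04  ]
top y (np.int32(21), array([327.9, 207.8]), array([326, 206,   5,   5], dtype=int32)) [ 0.5036 -0.2783  0.014 ] [ 0.5012 -0.2747  0.04  ]
top y (np.int32(55), array([357. , 210.4]), array([352, 208,  11,   6], dtype=int32)) [ 0.4959 -0.3718  0.014 ] [ 0.4936 -0.3665  0.04  ]
top y (np.int32(52), array([322.9, 235.7]), array([319, 232,   9,   9], dtype=int32)) [ 0.4145 -0.2617  0.014 ] [ 0.4137 -0.2585  0.04
[... 1616 characters left out ...]
2(11), array([  2. , 302.8]), array([  0, 301,   5,   5], dtype=int32)) [0.1994 0.6976 0.145 ]
sc r (np.int32(10), array([358.4,  19.4]), array([356,  19,   6,   2], dtype=int32)) [2.4673 0.3181 0.145 ]
sc r (np.int32(208), array([134.9, 164.3]), array([121, 160,  30,   9], dtype=int32)) [0.4569 0.1945 0.145 ]
sc r (np.int32(342), array([445.1, 216.3]), array([416, 201,  57,  32], dtype=int32)) [ 0.5637 -0.4814  0.145 ]
sc r (np.int32(9), array([384.3, 380. ]), array([384, 378,   2,   6], dtype=int32)) [ 0.1304 -0.4862  0.145 ]
[0.5685 0.2337 0.03  ]
[0.5697 0.0723 0.03  ]
[0.4986 0.0675 0.03  ]
[0.5002 0.2328 0.03  ]
s [0.5663 0.0728 0.03  ]
s [0.497  0.0685 0.03  ]
s [0.4905 0.2264 0.03  ]
```

```bash
cat >> h.py <<'E'
from scipy.spatial.transform import Rotation as Ro
def delta(p,yawdeg):
    """tool cm, turn, to world p with tool-y at yawdeg"""
    s=arm.read_state();R=Ro.from_quat(s["ee_rot"]).as_matrix()
    d=R.T@(np.array(p)-s["tool_pos"])*100
    cur=np.degrees(np.arctan2(R[1,1],R[0,1]));tn=-np.radians((yawdeg-cur+180)%360-180)
    print("t",round(s["time_s"],2),"pos",s["tool_pos"].round(4),"yaw",cur.round(2),"tilt",np.degrees(np.arccos(-R[2,2])).round(2),"F",s["force"].round(1),"w",round(s["gripper_width"],4))
    print("DELTA",d.round(2),"turn",tn.round(3))
E
python3 -c "
from h import *
delta((.40,.15,.33),0)"
```

```text
t 0.1 pos [0.2704 0.5629 0.2026] yaw 64.35 tilt 0.08 F [-0.5  0.1 -0.2] w 0.0877
DELTA [-29.56 -31.63 -12.69] turn 1.123
```

servo_tool(
  motion=[
    {"tx": -3, "ty": -3.2, "tz": -3, "turn": 0.13},
    {"tx": -6, "ty": -6.4, "tz": -5, "turn": 0.26},
    {"tx": -9, "ty": -9.6, "tz": -7, "turn": 0.4},
    {"tx": -12, "ty": -12.8, "tz": -9, "turn": 0.54},
    {"tx": -15, "ty": -16, "tz": -11, "turn": 0.68},
    {"tx": -18, "ty": -19.2, "tz": -12.7, "turn": 0.82},
    {"tx": -21, "ty": -22.4, "tz": -12.7, "turn": 0.96},
    {"tx": -24, "ty": -25.6, "tz": -12.7, "turn": 1.1},
  ],
)

```text
$.motion[0]: bad value
```

```bash
python3 -c "
from h import *
delta((.40,.15,.33),0)"
```

```text
t 0.1 pos [0.2704 0.5629 0.2026] yaw 64.35 tilt 0.08 F [-0.5  0.1 -0.2] w 0.0877
DELTA [-29.56 -31.63 -12.69] turn 1.123
```

servo_tool(
  motion=[
    {"tx": -3, "ty": -3.2, "tz": -3, "turn": 0.13, "hand": 1},
    {"tx": -6, "ty": -6.4, "tz": -5, "turn": 0.26, "hand": 1},
    {"tx": -9, "ty": -9.6, "tz": -7, "turn": 0.4, "hand": 1},
    {"tx": -12, "ty": -12.8, "tz": -9, "turn": 0.54, "hand": 1},
    {"tx": -15, "ty": -16, "tz": -11, "turn": 0.68, "hand": 1},
    {"tx": -18, "ty": -19.2, "tz": -12.7, "turn": 0.82, "hand": 1},
    {"tx": -21, "ty": -22.4, "tz": -12.7, "turn": 0.96, "hand": 1},
    {"tx": -24, "ty": -25.6, "tz": -12.7, "turn": 1.1, "hand": 1},
  ],
)

```text
time_s: 0.9
tool_pos: [0.3764, 0.227, 0.3308]
ee_rot: [0.701, 0.713, 0.001, -0.0]
force: [0.9, 0.3, 0.2]
gripper_width: 0.0878
```

```bash
python3 -c "
from h import *
delta((.40,.15,.33),0)"
```

```text
t 0.9 pos [0.3764 0.227  0.3308] yaw 0.99 tilt 0.06 F [0.9 0.3 0.2] w 0.0878
DELTA [-7.74  2.23  0.07] turn 0.017
```

```bash
python3 - <<'E'
from h import *
m=arm.camera_model("wrist"); im=arm.camera("wrist"); cv2.imwrite("pics/w1.png",im)
np.savez("w1.npz",**{k:np.array(v) for k,v in m.items()})
print(m["R"],m["t"], -np.array(m["R"]).T@m["t"])
E
```

```text
[[ 9.99860534e-01  1.66743712e-02  9.36732920e-04]
 [ 1.56257531e-02 -9.53831137e-01  2.99936656e-01]
 [ 5.89474017e-03 -2.99880188e-01 -9.53958660e-01]] [-0.38115049  0.13582528  0.57992789] [0.37555644 0.30981871 0.51284529]
```

View pics/w1.png

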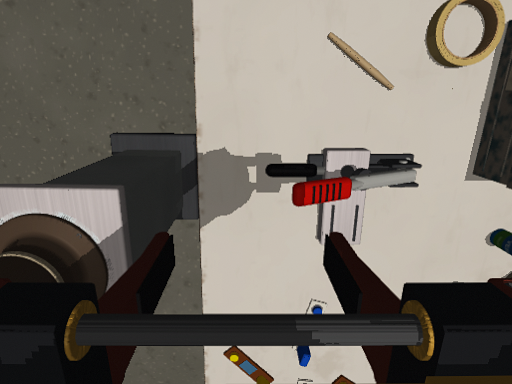

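```bash
python3 - <<'E'
import cv2
im=cv2.imread("pics/w1.png")
cv2.imwrite("pics/w1c.png",cv2.resize(im[135:255,260:430],None,fx=4.7,fy=4.7,interpolation=cv2.INTER_CUBIC))
E
```

```text
(no output)
```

View pics/w1c.png

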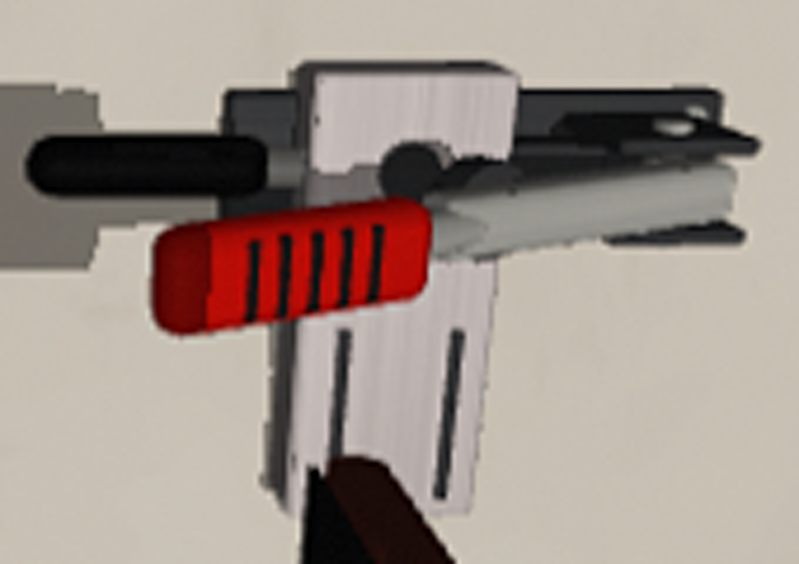

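```bash
python3 - <<'E'
from h import *
m=dict(np.load("w1.npz"))
P=lambda x,y:(260+(x+.5)/4.7-.5,135+(y+.5)/4.7-.5)
for n,p,z in [("pxpy",(519,75),.03),("mxpy",(315,72),.03),("pxmy",(470,514),.03),("mxmy",(284,510),.03),("foot",(412,172),.07)]:
    print(n,onz(m,P(*p),z).round(4))
T=arm.camera_model("top")
for n,p in [("far-left",(428,200)),("far-right",(428,297)),("near-left",(210,228)),("near-right",(210,330)),("centre",(322,264)),("nearmost",(180,280))]:
    print(n,[onz(m,P(*p),z).round(4)[:2] for z in (.10,.12,.145,.16)])
# triangulate red centroid top/wrist
im=cv2.imread("pics/w1.png")
for b in blobs(red(im)): print(b)
E
```

```text
pxpy [0.5685 0.2381 0.03  ]
mxpy [0.4999 0.2379 0.03  ]
pxmy [0.5723 0.0759 0.03  ]
mxmy [0.5034 0.0765 0.03  ]
foot [0.523 0.213 0.07 ]
far-left [array([0.5186, 0.2113]), array([0.5117, 0.216 ]), array([0.503, 0.222]), array([0.4978, 0.2256])]
far-right [array([0.5221, 0.1814]), array([0.515 , 0.1876]), array([0.5061, 0.1954]), array([0.5008, 0.2   ])]
near-left [array([0.455 , 0.2017]), array([0.4511, 0.2069]), array([0.4463, 0.2135]), array([0.4435, 0.2174])]
near-right [array([0.4573, 0.1698]), array([0.4533, 0.1766]), array([0.4484, 0.1851]), array([0.4454, 0.1902])]
centre [array([0.4892, 0.1912]), array([0.4837, 0.1969]), array([0.4768, 0.2041]), array([0.4727, 0.2084])]
nearmost [array([0.4472, 0.1855]), array([0.4437, 0.1915]), array([0.4394, 0.199 ]), array([0.4367, 0.2035])]
(np.int32(1147), array([320.7, 190.5]), array([293, 177,  59,  29], dtype=int32))
```

```bash
python3 - <<'E'
from h import *
m=dict(np.load("w1.npz"));T=arm.camera_model("top");S=arm.camera_model("scene")
rs=[ray(m,(320.7,190.5)),ray(T,(169.1,214.4)),ray(S,(134.9,164.3))]
print(tri(rs[:2]),tri(rs[1:]),tri(rs[::2]),tri(rs))
P=lambda x,y:(260+(x+.5)/4.7-.5,135+(y+.5)/4.7-.5)
print("spot",onz(m,P(412,172),.03))
im=cv2.imread("pics/scene0.png")
cv2.imwrite("pics/s0c.png",cv2.resize(im[145:225,110:215],None,fx=7,fy=7,interpolation=cv2.INTER_CUBIC))
delta((.43,-.30,.25),-5.8)
E
```

```text
[0.46903501 0.20211084 0.13769506] [0.46777771 0.20297714 0.13828462] [0.46794162 0.20339985 0.13887274] [0.46822218 0.20282803 0.13853175]
spot [0.53627004 0.20429733 0.03      ]
t 0.95 pos [0.3789 0.2197 0.3309] yaw 0.05 tilt 0.1 F [ 2.1 -6.2 -0.7] w 0.0878
DELTA [-51.96   5.05   8.16] turn 0.102
```

View pics/s0c.png

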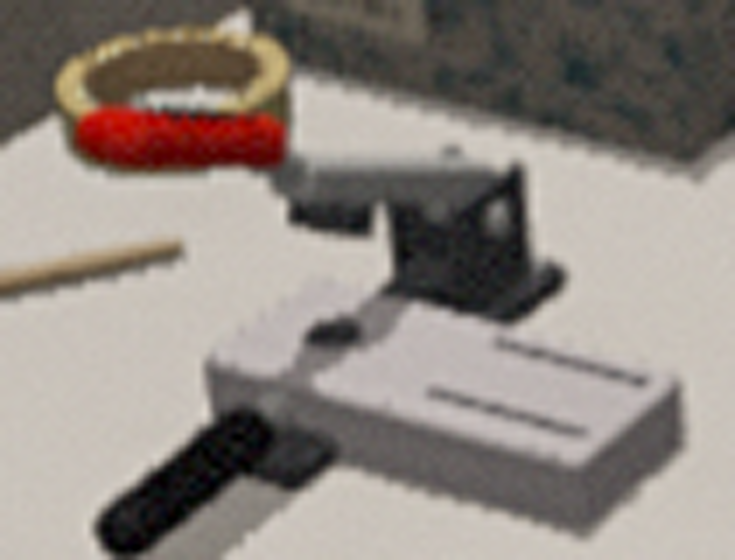

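```bash
python3 - <<'E'
from h import *
delta((.494,-.367,.18),-5.8)
E
```

```text
t 0.95 pos [0.3789 0.2197 0.3309] yaw 0.05 tilt 0.1 F [ 2.1 -6.2 -0.7] w 0.0878
DELTA [-58.66  11.44  15.18] turn 0.102
```

servo_tool(
  motion=[
    {"tx": -4.5, "ty": 0.9, "tz": 0, "turn": 0.02, "hand": 1},
    {"tx": -9, "ty": 1.8, "tz": 0, "turn": 0.04, "hand": 1},
    {"tx": -13.5, "ty": 2.7, "tz": 1, "turn": 0.06, "hand": 1},
    {"tx": -18, "ty": 3.6, "tz": 2, "turn": 0.08, "hand": 1},
    {"tx": -22.5, "ty": 4.5, "tz": 3, "turn": 0.1, "hand": 1},
    {"tx": -27, "ty": 5.4, "tz": 4, "turn": 0.1, "hand": 1},
    {"tx": -31.5, "ty": 6.3, "tz": 5, "turn": 0.1, "hand": 1},
    {"tx": -36, "ty": 7.2, "tz": 6, "turn": 0.1, "hand": 1},
  ],
)

```text
time_s: 1.75
tool_pos: [0.4564, -0.1311, 0.2701]
ee_rot: [0.733, 0.68, 0.0, 0.0]
force: [0.2, -0.0, -0.6]
gripper_width: 0.0878
```

```bash
python3 - <<'E'
from h import *
delta((.494,-.367,.18),-5.8)
E
```

```text
t 1.75 pos [ 0.4564 -0.1311  0.2701] yaw -4.34 tilt 0.05 F [ 0.2 -0.  -0.6] w 0.0878
DELTA [-23.24   5.53   9.  ] turn 0.025
```

servo_tool(
  motion=[
    {"tx": -4.5, "ty": 1.1, "tz": 1.5, "turn": 0.0, "hand": 1},
    {"tx": -9, "ty": 2.2, "tz": 3, "turn": 0.0, "hand": 1},
    {"tx": -13.5, "ty": 3.3, "tz": 4.5, "turn": 0.0, "hand": 1},
    {"tx": -17.5, "ty": 4.4, "tz": 6, "turn": 0.0, "hand": 1},
    {"tx": -20.5, "ty": 5.2, "tz": 7.5, "turn": 0.0, "hand": 1},
    {"tx": -22, "ty": 5.4, "tz": 9, "turn": 0.0, "hand": 1},
    {"tx": -22, "ty": 5.4, "tz": 9, "turn": 0.0, "hand": 1},
    {"tx": -22, "ty": 5.4, "tz": 9, "turn": 0.0, "hand": 1},
  ],
)

```text
time_s: 2.55
tool_pos: [0.493, -0.3526, 0.1799]
ee_rot: [0.734, 0.679, -0.0, -0.001]
force: [0.2, 0.1, -0.6]
gripper_width: 0.0879
```

```bash
python3 - <<'E'
from h import *
delta((.494,-.367,.18),-5.8)
m=arm.camera_model("wrist"); im=arm.camera("wrist"); cv2.imwrite("pics/w2.png",im)
np.savez("w2.npz",**{k:np.array(v) for k,v in m.items()})
for b in blobs(yel(im)): print(b)
E
```

```text
t 2.55 pos [ 0.493  -0.3526  0.1799] yaw -4.43 tilt 0.09 F [ 0.2  0.1 -0.6] w 0.0879
DELTA [-1.43  0.21 -0.01] turn 0.024
(np.int32(292), array([101.8,  34.4]), array([93, 25, 19, 20], dtype=int32))
(np.int32(650), array([165.9,  95.2]), array([148,  81,  37,  29], dtype=int32))
(np.int32(234), array([329.5,  93.1]), array([321,  85,  18,  17], dtype=int32))
(np.int32(209), array([254.4, 107.6]), array([247, 100,  16,  17], dtype=int32))
(np.int32(683), array([401.3, 139.4]), array([381, 127,  42,  27], dtype=int32))
(np.int32(445), array([252. , 191.1]), array([245, 175,  15,  33], dtype=int32))
```

View pics/w2.png

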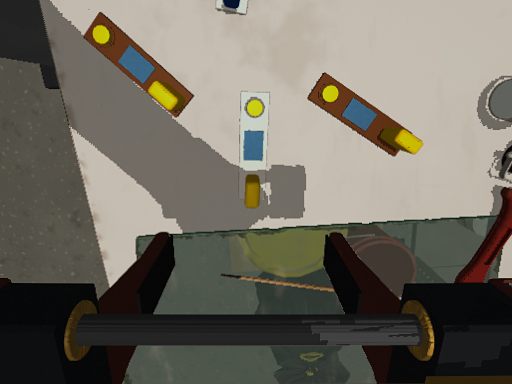

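```bash
python3 - <<'E'
from h import *
m=dict(np.load("w2.npz"))
im=cv2.imread("pics/w2.png")
cap=onz(m,(254.4,107.6),.013); print("cap",cap)
for z in (.026,.037,.047): print(z,onz(m,(252,191.1),z).round(4),"far edge",onz(m,(252,175),z).round(4),"near edge",onz(m,(252,208),z).round(4))
y=yel(im)[165:215,235:270]
print([ (165+r, 235+np.flatnonzero(y[r]).min(),235+np.flatnonzero(y[r]).max()) for r in range(0,50,3) if y[r].any()])
cv2.imwrite("pics/w2c.png",cv2.resize(im[85:215,215:310],None,fx=4.5,fy=4.5,interpolation=cv2.INTER_CUBIC))
E
```

```text
cap [ 0.50553891 -0.27764088  0.013     ]
0.026 [ 0.496  -0.3684  0.026 ] far edge [ 0.4974 -0.3497  0.026 ] near edge [ 0.4945 -0.3888  0.026 ]
0.037 [ 0.4961 -0.3652  0.037 ] far edge [ 0.4975 -0.347   0.037 ] near edge [ 0.4947 -0.3849  0.037 ]
0.047 [ 0.4963 -0.3623  0.047 ] far edge [ 0.4976 -0.3447  0.047 ] near edge [ 0.4948 -0.3814  0.047 ]
[(177, np.int64(246), np.int64(258)), (180, np.int64(246), np.int64(258)), (183, np.int64(246), np.int64(259)), (186, np.int64(246), np.int64(259)), (189, np.int64(246), np.int64(259)), (192, np.int64(245), np.int64(259)), (195, np.int64(245), np.int64(259)), (198, np.int64(245), np.int64(258)), (201, np.int64(245), np.int64(258)), (204, np.int64(245), np.int64(258)), (207, np.int64(249), np.int64(255))]
```

View pics/w2c.png

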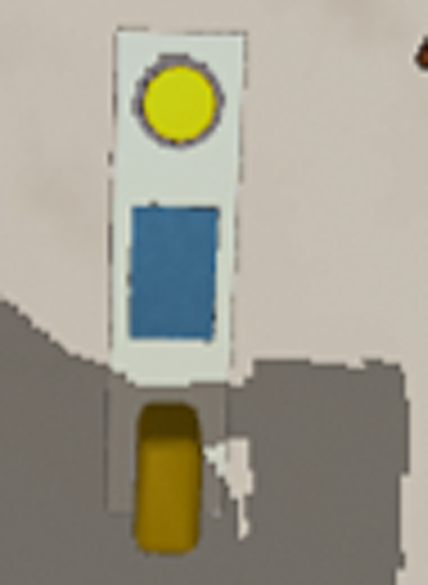

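```bash
python3 - <<'E'
from h import *
delta((.496,-.367,.032),-6.1)
E
```

```text
t 2.6 pos [ 0.4936 -0.3521  0.1806] yaw -4.37 tilt 0.04 F [0.  0.4 0. ] w 0.088
DELTA [-1.48  0.36 14.85] turn 0.03
```

servo_tool(
  motion=[
    {"tx": -1.5, "ty": 0.35, "tz": 3, "turn": 0.03, "hand": 1},
    {"tx": -1.5, "ty": 0.35, "tz": 6, "turn": 0.03, "hand": 1},
    {"tx": -1.5, "ty": 0.35, "tz": 9, "turn": 0.03, "hand": 1},
    {"tx": -1.5, "ty": 0.35, "tz": 11.5, "turn": 0.03, "hand": 1},
    {"tx": -1.5, "ty": 0.35, "tz": 13.5, "turn": 0.03, "hand": 1},
    {"tx": -1.5, "ty": 0.35, "tz": 14.8, "turn": 0.03, "hand": 1},
    {"tx": -1.5, "ty": 0.35, "tz": 14.8, "turn": 0.03, "hand": 1},
    {"tx": -1.5, "ty": 0.35, "tz": 14.8, "turn": 0.03, "hand": 1},
  ],
)

```text
time_s: 3.4
tool_pos: [0.4964, -0.3681, 0.0334]
ee_rot: [0.744, 0.669, 0.0, 0.001]
force: [0.4, 0.0, -0.1]
gripper_width: 0.0876
```

```bash
python3 - <<'E'
from h import *
delta((.496,-.367,.032),-6.1)
im=arm.camera("wrist"); cv2.imwrite("pics/w3.png",im)
E
```

```text
t 3.4 pos [ 0.4964 -0.3681  0.0334] yaw -6.08 tilt 0.07 F [ 0.4  0.  -0.1] w 0.0876
DELTA [ 0.1  -0.05  0.14] turn 0.0
```

View pics/w3.png

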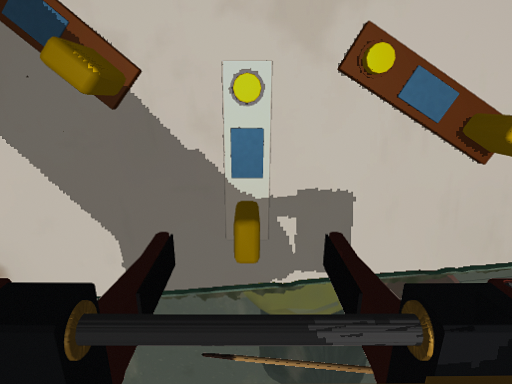

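```bash
python3 - <<'E'
from h import *
m=arm.camera_model("wrist");s=arm.read_state();p=s["tool_pos"]
R=Ro.from_quat(s["ee_rot"]).as_matrix()
print(proj(m,[p,p+R@[0,0,.019],p+R@[0,.044,.019]]))
im=cv2.imread("pics/w3.png")
for b in blobs(yel(im)): print(b)
print("cap",onz(m,(247,87.5),.013))
for z in (.026,.047): print(onz(m,(247,262),z),onz(m,(247,202),z))
E
```

```text
[[247.69411796 234.9993566 ]
 [247.77915676 223.73745439]
 [310.07640512 223.68691847]]
(np.int32(2946), array([81.8, 67.3]), array([40, 37, 85, 58], dtype=int32))
(np.int32(816), array([378.6,  57.8]), array([362,  42,  34,  32], dtype=int32))
(np.int32(658), array([246.7,  87.3]), array([233,  73,  28,  30], dtype=int32))
(np.int32(1521), array([491., 132.]), array([463, 114,  49,  42], dtype=int32))
(np.int32(1489), array([246.6, 232.2]), array([234, 201,  26,  62], dtype=int32))
cap [ 0.50588875 -0.27814416  0.013     ]
[ 0.4934745  -0.39225586  0.026     ] [ 0.49824527 -0.34857199  0.026     ]
[ 0.49483664 -0.3804589   0.047     ] [ 0.49907916 -0.34161201  0.047     ]
```

servo_tool(
  motion=[
    {"tx": 0, "ty": 0, "tz": 0, "turn": 0, "hand": 0},
    {"tx": 0, "ty": 0, "tz": 0, "turn": 0, "hand": 0},
    {"tx": 0, "ty": 0, "tz": 0, "turn": 0, "hand": 0},
    {"tx": 0, "ty": 0, "tz": 0, "turn": 0, "hand": 0},
    {"tx": 0, "ty": 0, "tz": 0, "turn": 0, "hand": 0},
    {"tx": 0, "ty": 0, "tz": 0, "turn": 0, "hand": 0},
    {"tx": 0, "ty": 0, "tz": 0, "turn": 0, "hand": 0},
    {"tx": 0, "ty": 0, "tz": 0, "turn": 0, "hand": 0},
  ],
)

```text
time_s: 4.25
tool_pos: [0.4956, -0.3683, 0.0323]
ee_rot: [0.744, 0.668, -0.0, -0.0]
force: [0.1, 0.1, -0.6]
gripper_width: 0.0273
```

servo_tool(
  motion=[
    {"tx": 0, "ty": 0, "tz": 0, "turn": 0, "hand": 0},
    {"tx": 0, "ty": 0, "tz": 0, "turn": 0, "hand": 0},
    {"tx": 0, "ty": 0, "tz": 0, "turn": 0, "hand": 0},
    {"tx": 0, "ty": 0, "tz": 0, "turn": 0, "hand": 0},
    {"tx": 0, "ty": 0, "tz": -0.5, "turn": 0, "hand": 0},
    {"tx": 0, "ty": 0, "tz": -1.5, "turn": 0, "hand": 0},
    {"tx": 0, "ty": 0, "tz": -2.5, "turn": 0, "hand": 0},
    {"tx": 0, "ty": 0, "tz": -3.5, "turn": 0, "hand": 0},
  ],
)

```text
time_s: 5.05
tool_pos: [0.4959, -0.3685, 0.0687]
ee_rot: [0.744, 0.668, 0.0, 0.0]
force: [-0.2, -0.4, 0.3]
gripper_width: 0.0001
```

```bash
python3 - <<'E'
from h import *
delta((.537,.05,.20),1)
im=arm.camera("wrist"); cv2.imwrite("pics/w4.png",im)
E
```

```text
t 5.05 pos [ 0.4959 -0.3685  0.0687] yaw -6.13 tilt 0.05 F [-0.2 -0.4  0.3] w 0.0001
DELTA [ 42.05  -0.37 -13.15] turn -0.125
```

View pics/w4.png

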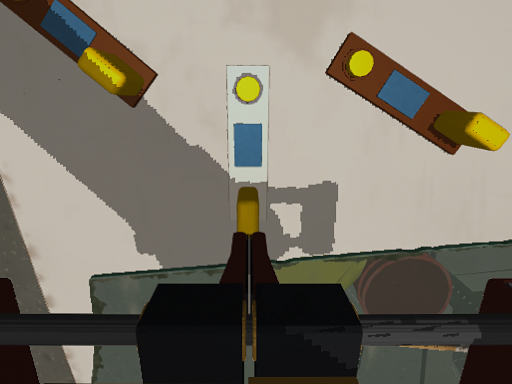

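```bash
python3 - <<'E'
from h import *
m=arm.camera_model("wrist");s=arm.read_state();p=s["tool_pos"]
R=Ro.from_quat(s["ee_rot"]).as_matrix()
im=arm.camera("wrist")
print(p,proj(m,[p+R@[0,0,.019],p+R@[.01,0,.019],p+R@[.01,0.0135,.019]]))
print(m["K"],m["distortion"])
for b in blobs(yel(im)): print(b, onz(m,b[1],.013))
t=arm.camera("top");T=arm.camera_model("top")
for b in blobs(yel(t)): print("top",b,onz(T,b[1],.014),onz(T,b[1],.047))
cv2.imwrite("pics/t4.png",cv2.resize(t[170:270,270:400],None,fx=5,fy=5,interpolation=cv2.INTER_CUBIC))
s=arm.camera("scene");cv2.imwrite("pics/s4.png",cv2.resize(s[150:330,280:460],None,fx=3.3,fy=3.3,interpolation=cv2.INTER_CUBIC))
E
```

```text
[ 0.49655027 -0.36917386  0.07023992] [[247.7708116  223.75505691]
 [247.74770226 210.43232078]
 [267.14000699 210.41922635]]
[[306.9415383    0.         248.7486928 ]
 [  0.         306.9415383  197.10102704]
 [  0.           0.           1.        ]] [-0.01017618  0.          0.          0.          0.        ]
(np.int32(1855), array([109.4,  71.3]), array([77, 46, 66, 49], dtype=int32)) [ 0.40809257 -0.25564142  0.013     ]
(np.int32(559), array([357.6,  62.7]), array([344,  49,  28,  28], dtype=int32)) [ 0.58709927 -0.26924117  0.013     ]
(np.int32(471), array([246.3,  87.8]), array([235,  75,  24,  26], dtype=int32)) [ 0.50549717 -0.27770504  0.013     ]
(np.int32(1971), array([468.7, 128.2]), array([432, 110,  74,  40], dtype=int32)) [ 0.67226495 -0.32481941  0.013     ]
(np.int32(969), array([246.7, 209.8]), array([236, 186,  22,  50], dtype=int32)) [ 0.49534213 -0.37248606  0.013     ]
top (np.int32(42), array([376.2,  45.9]), array([368,  45,  17,   3], dtype=int32)) [ 1.05774967 -0.45065682  0.014     ] [ 1.04153721 -0.44209475  0.047     ]
top (np.int32(44), array([283.3, 151.3]), array([281, 147,   5,  10], dtype=int32)) [ 0.68667357 -0.13483124  0.014     ] [ 0.67927028 -0.13376672  0.047     ]
top (np.int32(54), array([341.9, 159.5]), array([338, 155,   9,  10], dtype=int32)) [ 0.66131291 -0.32531301  0.014     ] [ 0.65451168 -0.31972655  0.047     ]
top (np.int32(19), array([285.4, 180.2]), array([283, 178,   5,   5], dtype=int32)) [ 0.59170164 -0.14193756  0.014     ] [ 0.58655294 -0.14070434  0.047     ]
top (np.int32(33), array([325.1, 182.3]), array([322, 180,   7,   6], dtype=int32)) [ 0.58595429 -0.26990659  0.014     ] [ 0.58094203 -0.26563546  0.047     ]
top (np.int32(21), array([327.9, 207.8]), array([326, 206,   5,   5], dtype=int32)) [ 0.50356903 -0.27826228  0.014     ] [ 0.50051256 -0.27379278  0.047     ]
```

View pics/t4.png

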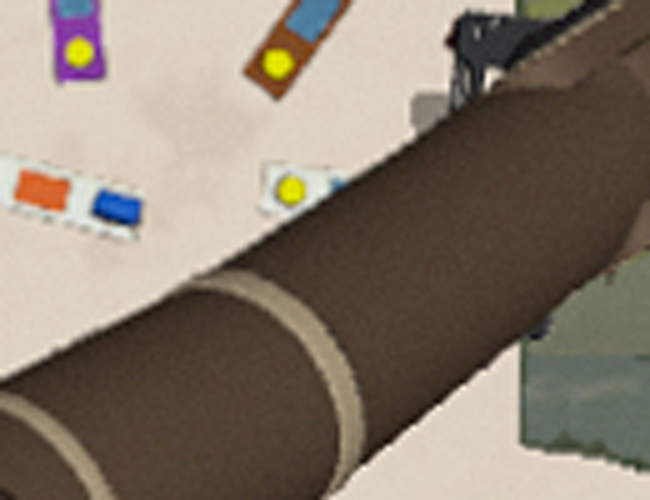

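View pics/s4.png

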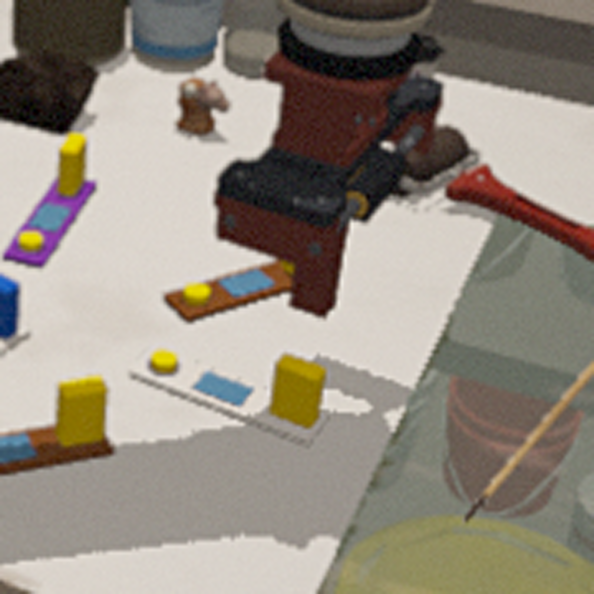

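```bash
python3 - <<'E'
from h import *
m=arm.camera_model("wrist");S=arm.camera_model("scene");p=arm.read_state()["tool_pos"]
print(p, tri([ray(m,(248,232)),ray(S,(280+318/3.3,150+312/3.3))]))
print(tri([ray(m,(248,232)),ray(S,(280+295/3.3,150+305/3.3))]),tri([ray(m,(248,232)),ray(S,(280+330/3.3,150+315/3.3))]))
print(proj(S,[p,p+[0,0,-.019],p+[0,.01,-.019]]), (280+318/3.3,150+312/3.3))
for z in (.04,.05,.06,.07,.08,.09): print(z,onz(S,(280+318/3.3,150+312/3.3),z))
print(arm.camera_model("wrist")["t"])
E
```

```text
[ 0.4959444  -0.3682214   0.06778953] [ 0.49933546 -0.36709578  0.07893279]
[ 0.49723895 -0.35881561  0.08453124] [ 0.50041915 -0.37129977  0.07646506]
[[372.82045889 250.99824527]
 [371.71303814 258.71126851]
 [366.87749247 257.28680331]] (376.3636363636364, 244.54545454545456)
0.04 [ 0.56056366 -0.35948929  0.04      ]
0.05 [ 0.54623722 -0.36254983  0.05      ]
0.06 [ 0.53191077 -0.36561038  0.06      ]
0.07 [ 0.51758432 -0.36867093  0.07      ]
0.08 [ 0.50325787 -0.37173147  0.08      ]
0.09 [ 0.48893142 -0.37479202  0.09      ]
[-0.5333392  -0.29416138  0.16850974]
```

servo_tool(
  motion=[
    {"tx": 0, "ty": 0, "tz": 0, "turn": 0, "hand": 1},
    {"tx": 0, "ty": 0, "tz": 0, "turn": 0, "hand": 1},
    {"tx": 0, "ty": 0, "tz": 0, "turn": 0, "hand": 1},
    {"tx": 0, "ty": 0, "tz": 0, "turn": 0, "hand": 1},
    {"tx": 0, "ty": 0, "tz": 0, "turn": 0, "hand": 1},
    {"tx": 0, "ty": 0, "tz": 1.5, "turn": 0, "hand": 1},
    {"tx": 0, "ty": 0, "tz": 3, "turn": 0, "hand": 1},
    {"tx": 0, "ty": 0, "tz": 3.5, "turn": 0, "hand": 1},
  ],
)

```text
time_s: 6.05
tool_pos: [0.4945, -0.3672, 0.0297]
ee_rot: [0.744, 0.668, -0.0, -0.002]
force: [-0.9, 0.5, -0.3]
gripper_width: 0.0614
```

```bash
python3 - <<'E'
from h import *
delta((.496,-.367,.01),-6.1)
s=arm.camera("scene");cv2.imwrite("pics/s5.png",cv2.resize(s[150:330,280:460],None,fx=3.3,fy=3.3,interpolation=cv2.INTER_CUBIC))
E
```

```text
t 6.05 pos [ 0.4945 -0.3672  0.0297] yaw -6.12 tilt 0.19 F [-0.9  0.5 -0.3] w 0.0614
DELTA [0.03 0.15 1.97] turn -0.0
```

View pics/s5.png

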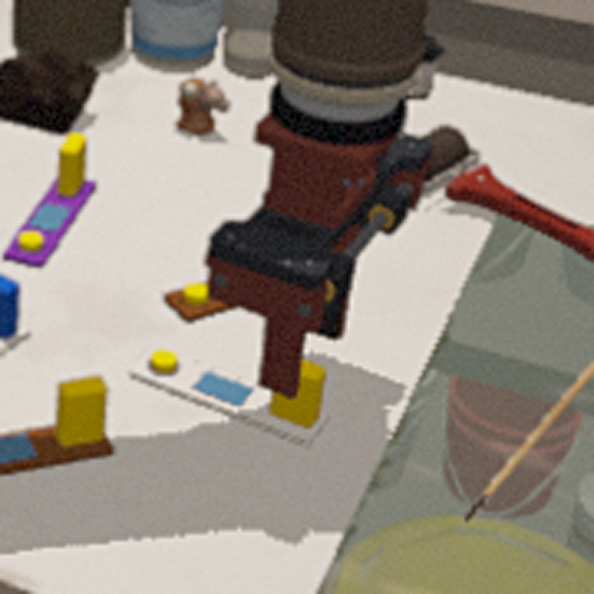

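```bash
python3 - <<'E'
from h import *
S=arm.camera_model("scene")
for z in (.01,.02,.03,.04,.05,.06): print(z,onz(S,(280+280/3.3,150+392/3.3),z))
E
```

```text
0.01 [ 0.50794779 -0.35451938  0.01      ]
0.02 [ 0.49511593 -0.35751408  0.02      ]
0.03 [ 0.48228406 -0.36050878  0.03      ]
0.04 [ 0.4694522  -0.36350348  0.04      ]
0.05 [ 0.45662034 -0.36649817  0.05      ]
0.06 [ 0.44378847 -0.36949287  0.06      ]
```

servo_tool(
  motion=[
    {"tx": 0, "ty": 0.1, "tz": 0.3, "turn": 0, "hand": 1},
    {"tx": 0, "ty": 0.1, "tz": 0.6, "turn": 0, "hand": 1},
    {"tx": 0, "ty": 0.1, "tz": 0.9, "turn": 0, "hand": 1},
    {"tx": 0, "ty": 0.1, "tz": 1.2, "turn": 0, "hand": 1},
    {"tx": 0, "ty": 0.1, "tz": 1.5, "turn": 0, "hand": 1},
    {"tx": 0, "ty": 0.1, "tz": 1.8, "turn": 0, "hand": 1},
    {"tx": 0, "ty": 0.1, "tz": 2.1, "turn": 0, "hand": 1},
    {"tx": 0, "ty": 0.1, "tz": 2.1, "turn": 0, "hand": 1},
  ],
)

```text
time_s: 6.9
tool_pos: [0.4964, -0.3682, 0.0109]
ee_rot: [0.744, 0.668, -0.0, -0.0]
force: [0.2, 0.5, 0.0]
gripper_width: 0.0879
```

```bash
python3 - <<'E'
from h import *
delta((.496,-.367,.01),-6.1)
s=arm.camera("scene");cv2.imwrite("pics/s6.png",cv2.resize(s[150:330,280:460],None,fx=3.3,fy=3.3,interpolation=cv2.INTER_CUBIC))
cv2.imwrite("pics/w6.png",arm.camera("wrist"))
E
```

```text
t 6.9 pos [ 0.4964 -0.3682  0.0109] yaw -6.13 tilt 0.04 F [0.2 0.5 0. ] w 0.0879
DELTA [ 0.11 -0.05  0.09] turn -0.001
```

View pics/s6.png

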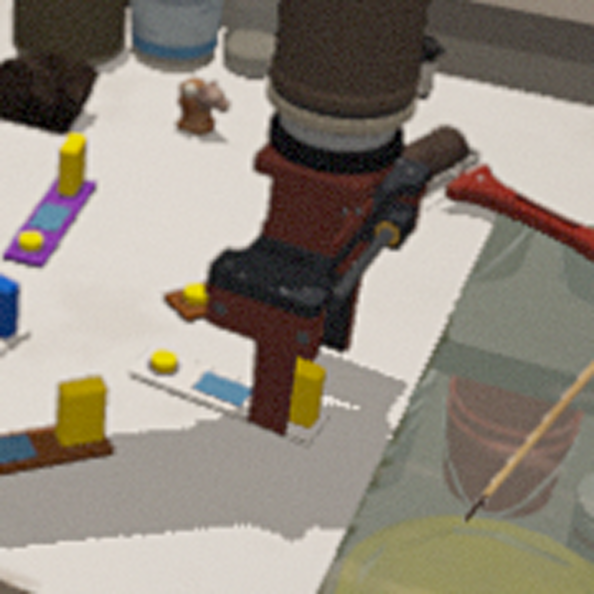

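View pics/w6.png

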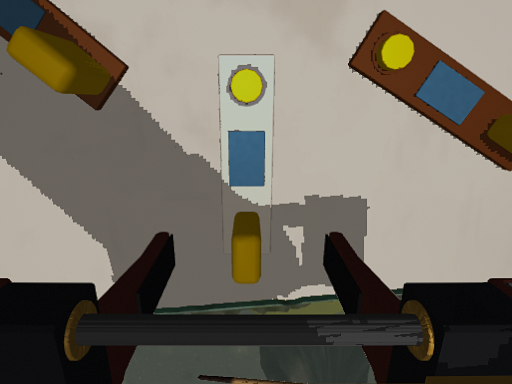

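servo_tool(
  motion=[
    {"tx": 0, "ty": 0, "tz": 0.1, "turn": 0, "hand": 0},
    {"tx": 0, "ty": 0, "tz": 0.1, "turn": 0, "hand": 0},
    {"tx": 0, "ty": 0, "tz": 0.1, "turn": 0, "hand": 0},
    {"tx": 0, "ty": 0, "tz": 0.1, "turn": 0, "hand": 0},
    {"tx": 0, "ty": 0, "tz": 0.1, "turn": 0, "hand": 0},
    {"tx": 0, "ty": 0, "tz": 0.1, "turn": 0, "hand": 0},
    {"tx": 0, "ty": 0, "tz": 0.1, "turn": 0, "hand": 0},
    {"tx": 0, "ty": 0, "tz": 0.1, "turn": 0, "hand": 0},
  ],
)

```text
time_s: 7.8
tool_pos: [0.4967, -0.3684, 0.0103]
ee_rot: [0.744, 0.668, 0.0, 0.0]
force: [-0.1, -0.1, -0.2]
gripper_width: 0.027
```

servo_tool(
  motion=[
    {"tx": 0, "ty": 0, "tz": 0, "turn": 0, "hand": 0},
    {"tx": 0, "ty": 0, "tz": 0, "turn": 0, "hand": 0},
    {"tx": 0, "ty": 0, "tz": 0, "turn": 0, "hand": 0},
    {"tx": 0, "ty": 0, "tz": 0, "turn": 0, "hand": 0},
    {"tx": 0, "ty": 0, "tz": 0, "turn": 0, "hand": 0},
    {"tx": 0, "ty": 0, "tz": 0, "turn": 0, "hand": 0},
    {"tx": 0, "ty": 0, "tz": 0, "turn": 0, "hand": 0},
    {"tx": 0, "ty": 0, "tz": 0, "turn": 0, "hand": 0},
  ],
)

```text
time_s: 8.6
tool_pos: [0.4966, -0.3684, 0.0103]
ee_rot: [0.744, 0.668, 0.0, -0.0]
force: [-0.8, -0.7, -0.8]
gripper_width: 0.0159
```

servo_tool(
  motion=[
    {"tx": 0, "ty": 0, "tz": -1, "turn": 0, "hand": 0},
    {"tx": 0, "ty": 0, "tz": -3, "turn": 0, "hand": 0},
    {"tx": 0, "ty": 0, "tz": -5, "turn": 0, "hand": 0},
    {"tx": 0, "ty": 0, "tz": -8, "turn": 0, "hand": 0},
    {"tx": 2, "ty": 0, "tz": -11, "turn": -0.03, "hand": 0},
    {"tx": 5, "ty": 0, "tz": -13, "turn": -0.06, "hand": 0},
    {"tx": 9, "ty": 0, "tz": -14, "turn": -0.09, "hand": 0},
    {"tx": 13, "ty": 0, "tz": -14, "turn": -0.12, "hand": 0},
  ],
)

```text
time_s: 9.4
tool_pos: [0.5113, -0.2388, 0.1527]
ee_rot: [0.703, 0.712, 0.001, 0.001]
force: [0.9, 0.9, -1.8]
gripper_width: 0.0156
```

```bash
python3 - <<'E'
from h import *
delta((.537,.04,.13),1.)
cv2.imwrite("pics/w7.png",arm.camera("wrist"))
E
```

```text
t 9.4 pos [ 0.5113 -0.2388  0.1527] yaw 0.73 tilt 0.2 F [ 0.9  0.9 -1.8] w 0.0156
DELTA [27.85  2.92  2.26] turn -0.005
```

View pics/w7.png

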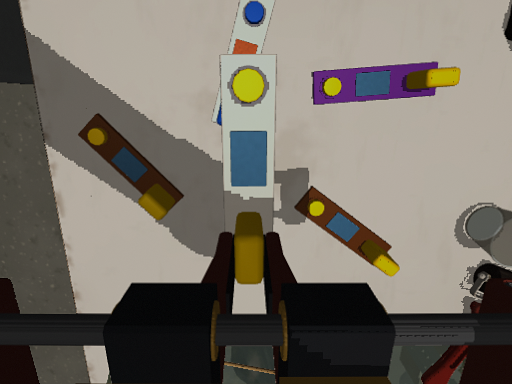

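servo_tool(
  motion=[
    {"tx": 4, "ty": 0.5, "tz": 0, "turn": -0.005, "hand": 0},
    {"tx": 8, "ty": 1, "tz": 0, "turn": -0.005, "hand": 0},
    {"tx": 12, "ty": 1.5, "tz": 0, "turn": -0.005, "hand": 0},
    {"tx": 16, "ty": 2, "tz": 0.5, "turn": -0.005, "hand": 0},
    {"tx": 20, "ty": 2.5, "tz": 1, "turn": -0.005, "hand": 0},
    {"tx": 23.5, "ty": 2.9, "tz": 1.5, "turn": -0.005, "hand": 0},
    {"tx": 26, "ty": 2.9, "tz": 2.2, "turn": -0.005, "hand": 0},
    {"tx": 27, "ty": 2.9, "tz": 3.2, "turn": -0.005, "hand": 0},
  ],
)

```text
time_s: 10.25
tool_pos: [0.5363, 0.0342, 0.1185]
ee_rot: [0.699, 0.715, 0.001, -0.0]
force: [0.4, 0.1, -1.1]
gripper_width: 0.0156
```

```bash
python3 - <<'E'
from h import *
delta((.537,.04,.0475),1.)
m=arm.camera_model("wrist");im=arm.camera("wrist")
cv2.imwrite("pics/w8.png",im)
np.savez("w8.npz",**{k:np.array(v) for k,v in m.items()})
s=arm.camera("scene");cv2.imwrite("pics/s8.png",cv2.resize(s[90:260,80:280],None,fx=3.5,fy=3.5,interpolation=cv2.INTER_CUBIC))
E
```

```text
t 10.25 pos [0.5363 0.0342 0.1185] yaw 1.24 tilt 0.09 F [ 0.4  0.1 -1.1] w 0.0156
DELTA [0.57 0.07 7.1 ] turn 0.004
```

View pics/w8.png

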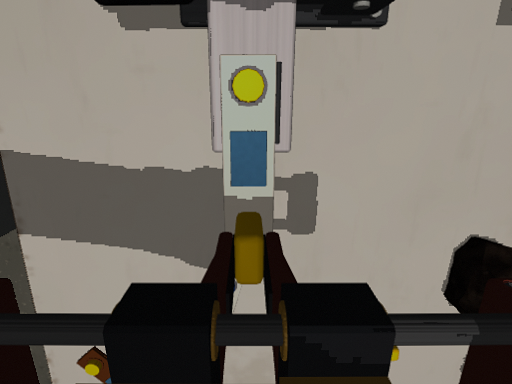

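View pics/s8.png

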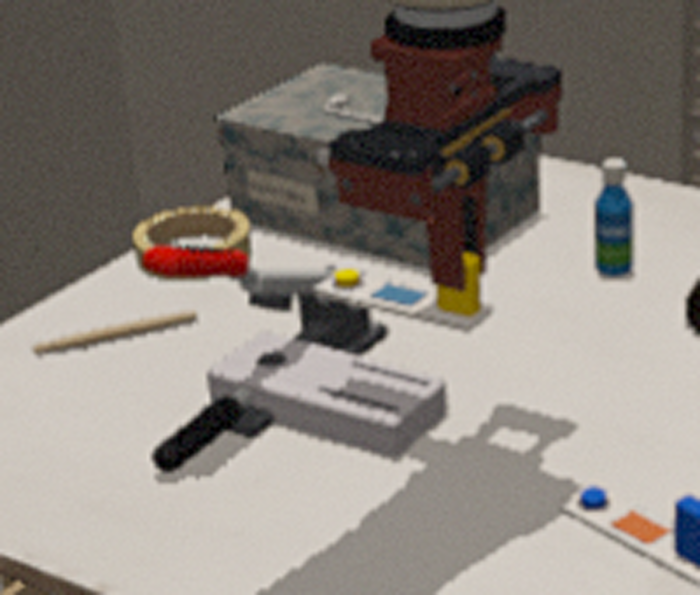

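```bash
python3 - <<'E'
from h import *
m=dict(np.load("w8.npz"));im=cv2.imread("pics/w8.png")
cv2.imwrite("pics/w8c.png",cv2.resize(im[0:165,195:310],None,fx=3.6,fy=3.6,interpolation=cv2.INTER_CUBIC))
print("cap",[onz(m,b[1],.121) for b in blobs(yel(im)) if b[1][1]<110], arm.read_state()["tool_pos"])
E
```

```text
cap [array([0.53458468, 0.12532932, 0.121     ])] [0.53513573 0.03223981 0.11733174]
```

View pics/w8c.png

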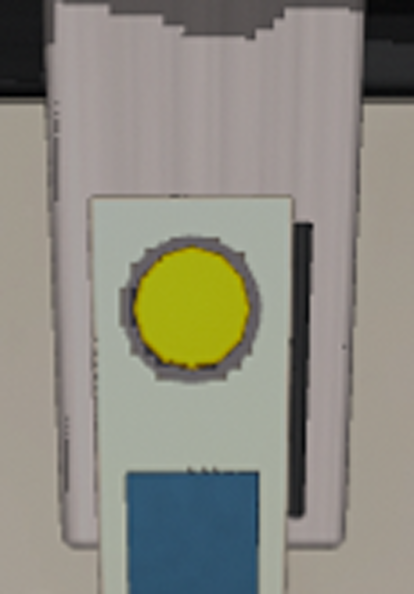

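```bash
python3 - <<'E'
from h import *
m=dict(np.load("w8.npz"))
P=lambda x,y:(195+(x+.5)/3.6-.5,(y+.5)/3.6-.5)
for p in [(64,540),(344,540),(47,60),(362,60),(204,545)]: print(p,onz(m,P(*p),.03).round(4))
delta((.536,.05,.0475),.7)
E
```

```text
(64, 540) [0.5042 0.0752 0.03  ]
(344, 540) [0.5728 0.0767 0.03  ]
(47, 60) [0.5019 0.1796 0.03  ]
(362, 60) [0.5704 0.181  0.03  ]
(204, 545) [0.5385 0.0747 0.03  ]
t 10.35 pos [0.5351 0.0322 0.1173] yaw 1.17 tilt 0.11 F [-0.2 -0.2 -1.7] w 0.016
DELTA [1.78 0.14 6.98] turn 0.008
```

servo_tool(
  motion=[
    {"tx": 0, "ty": 0.1, "tz": 1, "turn": 0, "hand": 0},
    {"tx": 0, "ty": 0.1, "tz": 2.5, "turn": 0, "hand": 0},
    {"tx": 0, "ty": 0.1, "tz": 4, "turn": 0, "hand": 0},
    {"tx": 0, "ty": 0.1, "tz": 5.5, "turn": 0, "hand": 0},
    {"tx": 0, "ty": 0.1, "tz": 6.5, "turn": 0, "hand": 0},
    {"tx": 0, "ty": 0.1, "tz": 7, "turn": 0, "hand": 0},
    {"tx": 0, "ty": 0.1, "tz": 7, "turn": 0, "hand": 0},
    {"tx": 0, "ty": 0.1, "tz": 7, "turn": 0, "hand": 0},
  ],
)

```text
time_s: 11.15
tool_pos: [0.5373, 0.0311, 0.0485]
ee_rot: [0.701, 0.713, 0.0, 0.0]
force: [-0.5, 0.1, -1.2]
gripper_width: 0.0158
```

```bash
python3 - <<'E'
from h import *
delta((.537,.112,.046),1.2)
E
```

```text
t 11.15 pos [0.5373 0.0311 0.0485] yaw 1.03 tilt 0.02 F [-0.5  0.1 -1.2] w 0.0158
DELTA [8.08 0.12 0.25] turn -0.003
```

servo_tool(
  motion=[
    {"tx": 1.2, "ty": 0, "tz": 0.1, "turn": 0, "hand": 0},
    {"tx": 2.6, "ty": 0, "tz": 0.1, "turn": 0, "hand": 0},
    {"tx": 4, "ty": 0, "tz": 0.1, "turn": 0, "hand": 0},
    {"tx": 5.4, "ty": 0.1, "tz": 0.1, "turn": 0, "hand": 0},
    {"tx": 6.8, "ty": 0.1, "tz": 0.1, "turn": 0, "hand": 0},
    {"tx": 7.6, "ty": 0.1, "tz": 0.1, "turn": 0, "hand": 0},
    {"tx": 8, "ty": 0.1, "tz": 0.2, "turn": 0, "hand": 0},
    {"tx": 8, "ty": 0.1, "tz": 0.3, "turn": 0, "hand": 0},
  ],
)

```text
time_s: 11.95
tool_pos: [0.5365, 0.1118, 0.0452]
ee_rot: [0.7, 0.714, -0.0, -0.0]
force: [-0.4, 0.4, -1.6]
gripper_width: 0.0157
```

```bash
python3 - <<'E'
from h import *
delta((.537,.112,.0405),1.2)
m=arm.camera_model("wrist");im=arm.camera("wrist")
cv2.imwrite("pics/w9.png",im)
s=arm.camera("scene");cv2.imwrite("pics/s9.png",cv2.resize(s[110:260,100:280],None,fx=4,fy=4,interpolation=cv2.INTER_CUBIC))
E
```

```text
t 11.95 pos [0.5365 0.1118 0.0452] yaw 1.09 tilt 0.0 F [-0.4  0.4 -1.6] w 0.0157
DELTA [0.02 0.05 0.47] turn -0.002
```

View pics/w9.png

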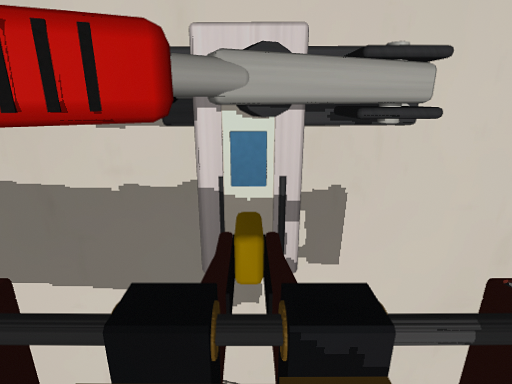

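View pics/s9.png

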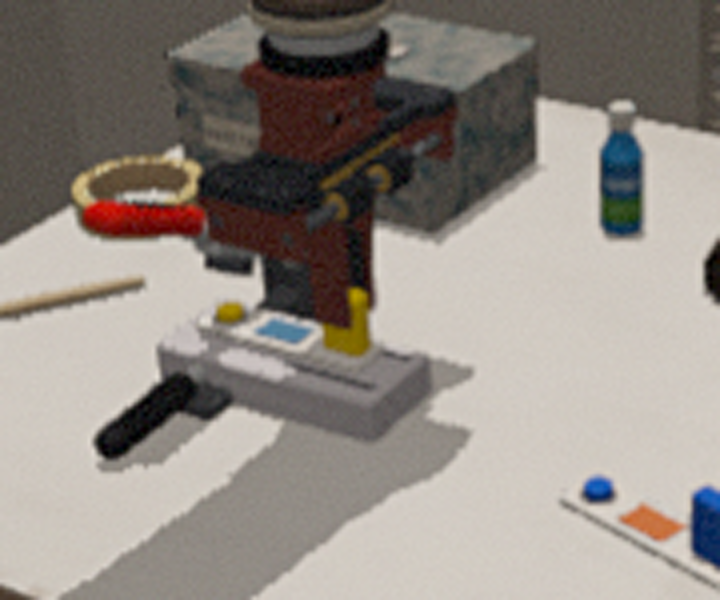

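```bash
python3 - <<'E'
from h import *
m=arm.camera_model("wrist")
for z in (.07,.08,.09): print(z,onz(m,(267,78),z).round(4),onz(m,(292,78),z).round(4),onz(m,(242,78),z).round(4),onz(m,(267,40),z).round(4),onz(m,(267,116),z).round(4))
for p in [(190,23),(308,23),(297,270)]: print(p,onz(m,p,.03).round(4))
im=cv2.imread("pics/w9.png");cv2.imwrite("pics/w9c.png",cv2.resize(im[10:140,170:330],None,fx=4.5,fy=4.5,interpolation=cv2.INTER_CUBIC))
E
```

```text
0.07 [0.5443 0.2041 0.07  ] [0.5563 0.2043 0.07  ] [0.5323 0.2039 0.07  ] [0.5437 0.2206 0.07  ] [0.5449 0.1864 0.07  ]
0.08 [0.5438 0.2034 0.08  ] [0.555  0.2036 0.08  ] [0.5326 0.2032 0.08  ] [0.5432 0.2189 0.08  ] [0.5443 0.1869 0.08  ]
0.09 [0.5432 0.2028 0.09  ] [0.5537 0.2029 0.09  ] [0.5328 0.2026 0.09  ] [0.5427 0.2172 0.09  ] [0.5437 0.1874 0.09  ]
(190, 23) [0.5014 0.2355 0.03  ]
(308, 23) [0.569  0.2366 0.03  ]
(297, 270) [0.5729 0.0763 0.03  ]
```

View pics/w9c.png

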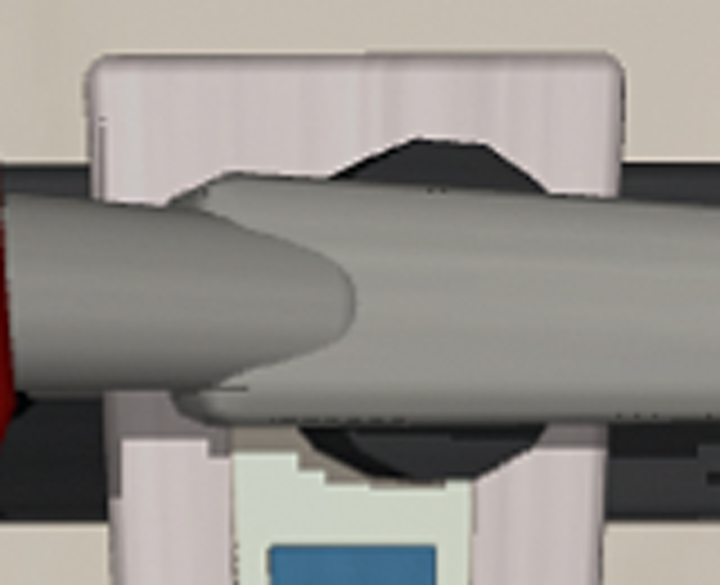

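servo_tool(
  motion=[
    {"tx": 0, "ty": 0, "tz": 0.1, "turn": 0, "hand": 0},
    {"tx": 0, "ty": 0, "tz": 0.2, "turn": 0, "hand": 0},
    {"tx": 0, "ty": 0, "tz": 0.3, "turn": 0, "hand": 0},
    {"tx": 0, "ty": 0, "tz": 0.35, "turn": 0, "hand": 0},
    {"tx": 0, "ty": 0, "tz": 0.4, "turn": 0, "hand": 0},
    {"tx": 0, "ty": 0, "tz": 0.45, "turn": 0, "hand": 0},
    {"tx": 0, "ty": 0, "tz": 0.5, "turn": 0, "hand": 0},
    {"tx": 0, "ty": 0, "tz": 0.5, "turn": 0, "hand": 0},
  ],
)

```text
time_s: 12.85
tool_pos: [0.5366, 0.1113, 0.0403]
ee_rot: [0.701, 0.713, 0.0, -0.0]
force: [0.7, -0.1, -0.3]
gripper_width: 0.0161
```

servo_tool(
  motion=[
    {"tx": 0, "ty": 0, "tz": 0, "turn": 0, "hand": 0.5},
    {"tx": 0, "ty": 0, "tz": 0, "turn": 0, "hand": 0.5},
    {"tx": 0, "ty": 0, "tz": 0, "turn": 0, "hand": 0.5},
    {"tx": 0, "ty": 0, "tz": 0, "turn": 0, "hand": 0.5},
    {"tx": 0, "ty": 0, "tz": 0, "turn": 0, "hand": 0.5},
    {"tx": 0, "ty": 0, "tz": -1, "turn": 0, "hand": 0.5},
    {"tx": 0, "ty": 0, "tz": -3, "turn": 0, "hand": 0.5},
    {"tx": -1, "ty": 0, "tz": -6, "turn": 0, "hand": 0.5},
  ],
)

```text
time_s: 13.65
tool_pos: [0.5358, 0.1022, 0.1004]
ee_rot: [0.7, 0.714, -0.001, -0.001]
force: [0.7, 1.2, 0.6]
gripper_width: 0.0436
```

servo_tool(
  motion=[
    {"tx": -1, "ty": 0, "tz": -4, "turn": 0, "hand": 0},
    {"tx": -3, "ty": 0, "tz": -8, "turn": 0, "hand": 0},
    {"tx": -4, "ty": -2, "tz": -10, "turn": 0, "hand": 0},
    {"tx": -4, "ty": -5, "tz": -10, "turn": 0, "hand": 0},
    {"tx": -4, "ty": -8, "tz": -10, "turn": 0, "hand": 0},
    {"tx": -4, "ty": -9, "tz": -10, "turn": 0, "hand": 0},
    {"tx": -4, "ty": -9, "tz": -10, "turn": 0, "hand": 0},
    {"tx": -4, "ty": -9, "tz": -10, "turn": 0, "hand": 0},
  ],
)

```text
time_s: 14.45
tool_pos: [0.4486, 0.0601, 0.201]
ee_rot: [0.7, 0.714, 0.001, 0.0]
force: [0.4, -0.0, 0.3]
gripper_width: 0.0006
```

```bash
python3 - <<'E'
from h import *
delta((.445,.203,.25),0)
m=arm.camera_model("wrist");im=arm.camera("wrist")
np.savez("w10.npz",**{k:np.array(v) for k,v in m.items()})
cv2.imwrite("pics/w10.png",im)
s=arm.camera("scene");cv2.imwrite("pics/s10.png",cv2.resize(s[110:260,100:280],None,fx=4,fy=4,interpolation=cv2.INTER_CUBIC))
E
```

```text
t 14.45 pos [0.4486 0.0601 0.201 ] yaw 1.08 tilt 0.1 F [ 0.4 -0.   0.3] w 0.0006
DELTA [14.29 -0.08 -4.89] turn 0.019
```

View pics/w10.png

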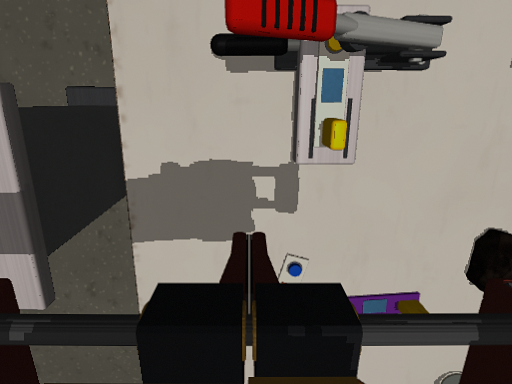

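View pics/s10.png

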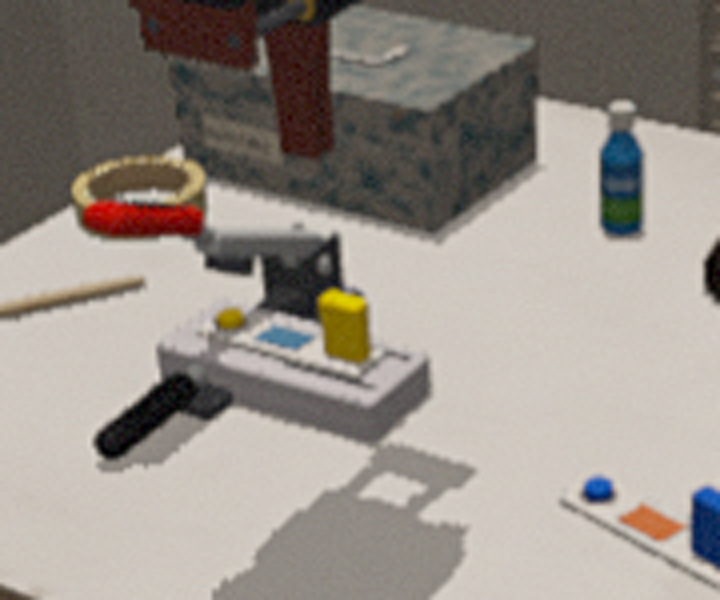

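servo_tool(
  motion=[
    {"tx": 3, "ty": 0, "tz": 0, "turn": 0, "hand": 0},
    {"tx": 6, "ty": 0, "tz": 0, "turn": 0, "hand": 0},
    {"tx": 9, "ty": 0, "tz": 0, "turn": 0, "hand": 0},
    {"tx": 12, "ty": 0, "tz": 0, "turn": 0, "hand": 0},
    {"tx": 13.7, "ty": 0, "tz": 0, "turn": 0, "hand": 0},
    {"tx": 14.2, "ty": 0, "tz": 0, "turn": 0, "hand": 0},
    {"tx": 14.2, "ty": 0, "tz": 1, "turn": 0, "hand": 0},
    {"tx": 14.2, "ty": 0, "tz": 2, "turn": 0, "hand": 0},
  ],
)

```text
time_s: 15.35
tool_pos: [0.4452, 0.2002, 0.1796]
ee_rot: [0.701, 0.713, -0.0, 0.0]
force: [-1.1, -0.0, 0.5]
gripper_width: 0.0005
```

```bash
python3 - <<'E'
from h import *
delta((.447,.202,.15),1.1)
m=arm.camera_model("wrist");im=arm.camera("wrist")
cv2.imwrite("pics/w11.png",im)
S=arm.camera_model("scene")
s=arm.camera("scene");cv2.imwrite("pics/s11.png",cv2.resize(s[90:240,80:260],None,fx=4,fy=4,interpolation=cv2.INTER_CUBIC))
for b in blobs(yel(s)): 
    if b[1][0]<230: print(b,onz(S,b[1],.0425))
E
```

```text
t 15.35 pos [0.4452 0.2002 0.1796] yaw 0.94 tilt 0.02 F [-1.1 -0.   0.5] w 0.0005
DELTA [0.18 0.18 2.96] turn -0.003
(np.int32(183), array([185.5, 190.6]), array([179, 182,  13,  18], dtype=int32)) [0.55702127 0.13086067 0.0425    ]
(np.int32(23), array([157.3, 189.4]), array([155, 187,   6,   5], dtype=int32)) [0.52804384 0.1978314  0.0425    ]
```

View pics/w11.png

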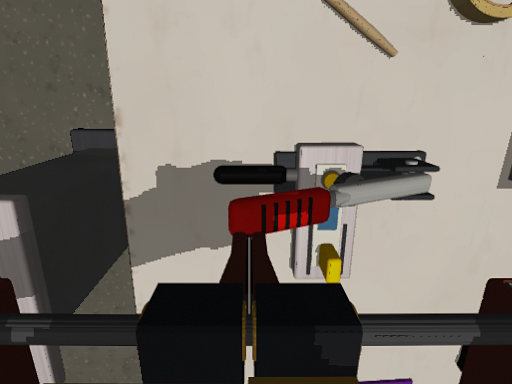

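View pics/s11.png

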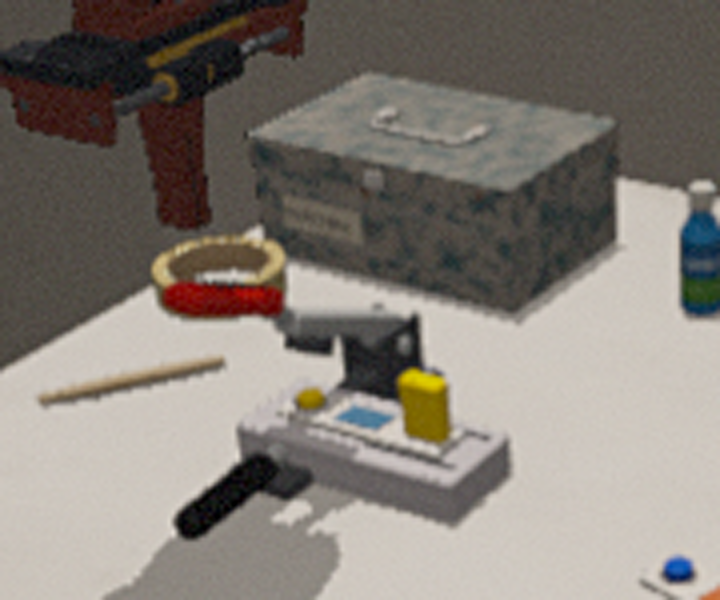

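```bash
python3 - <<'E'
from h import *
m=arm.camera_model("wrist");im=cv2.imread("pics/w11.png")
cv2.imwrite("pics/w11c.png",cv2.resize(im[130:290,215:445],None,fx=3.4,fy=3.4,interpolation=cv2.INTER_CUBIC))
P=lambda x,y:(215+(x+.5)/3.4-.5,130+(y+.5)/3.4-.5)
for b in blobs(yel(im)): print(b,onz(m,b[1],.0435))
for p in [(295,145),(363,146),(350,277),(293,277)]: print(onz(m,p,.03))
E
```

```text
(np.int32(151), array([329.7, 178.9]), array([324, 172,  15,  17], dtype=int32)) [0.53066559 0.2041621  0.0435    ]
(np.int32(678), array([329.8, 263. ]), array([319, 244,  23,  39], dtype=int32)) [0.54041603 0.10351233 0.0435    ]
[0.49358811 0.23759284 0.03      ]
[0.56672757 0.23773186 0.03      ]
[0.57134252 0.07680395 0.03      ]
[0.50101897 0.07574311 0.03      ]
```

View pics/w11c.png

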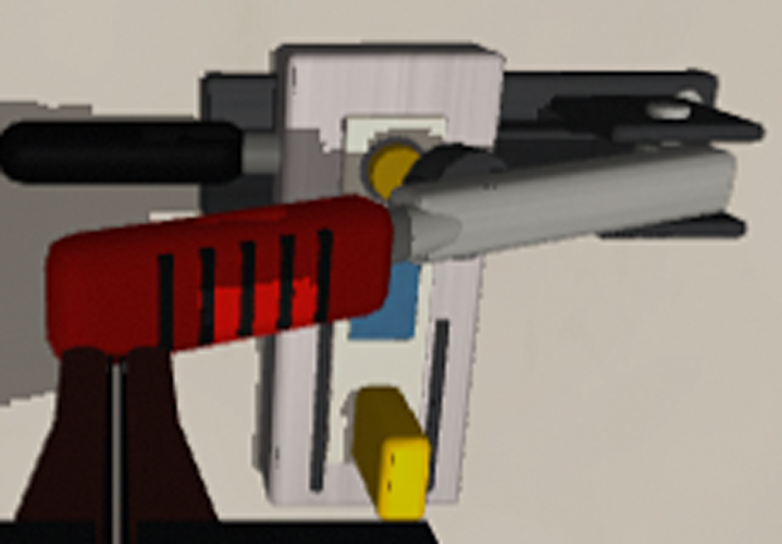

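servo_tool(
  motion=[
    {"tx": 0.2, "ty": 0.4, "tz": 0.6, "turn": 0, "hand": 0},
    {"tx": 0.2, "ty": 0.4, "tz": 1.2, "turn": 0, "hand": 0},
    {"tx": 0.2, "ty": 0.4, "tz": 1.8, "turn": 0, "hand": 0},
    {"tx": 0.2, "ty": 0.4, "tz": 2.4, "turn": 0, "hand": 0},
    {"tx": 0.2, "ty": 0.4, "tz": 3.0, "turn": 0, "hand": 0},
    {"tx": 0.2, "ty": 0.4, "tz": 3.6, "turn": 0, "hand": 0},
    {"tx": 0.2, "ty": 0.4, "tz": 4.2, "turn": 0, "hand": 0},
    {"tx": 0.2, "ty": 0.4, "tz": 4.8, "turn": 0, "hand": 0},
  ],
)

```text
time_s: 16.25
tool_pos: [0.4489, 0.2038, 0.132]
ee_rot: [0.701, 0.713, 0.0, -0.0]
force: [0.1, 0.5, 1.0]
gripper_width: 0.0003
```

```bash
python3 - <<'E'
from h import *
delta((.447,.202,.15),1.1)
s=arm.camera("scene");cv2.imwrite("pics/s12.png",cv2.resize(s[90:240,80:260],None,fx=4,fy=4,interpolation=cv2.INTER_CUBIC))
E
```

```text
t 16.25 pos [0.4489 0.2038 0.132 ] yaw 1.04 tilt 0.01 F [0.1 0.5 1. ] w 0.0003
DELTA [-0.18 -0.2  -1.8 ] turn -0.001
```

View pics/s12.png

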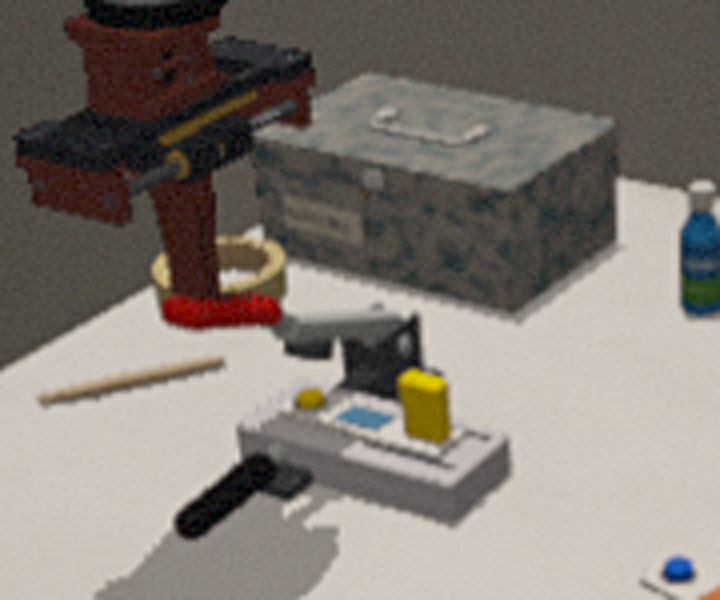

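servo_tool(
  motion=[
    {"tx": 0, "ty": 0, "tz": 0.55, "turn": 0, "hand": 0},
    {"tx": 0, "ty": 0, "tz": 1.1, "turn": 0, "hand": 0},
    {"tx": 0, "ty": 0, "tz": 1.65, "turn": 0, "hand": 0},
    {"tx": 0, "ty": 0, "tz": 2.2, "turn": 0, "hand": 0},
    {"tx": 0, "ty": 0, "tz": 2.75, "turn": 0, "hand": 0},
    {"tx": 0, "ty": 0, "tz": 3.3, "turn": 0, "hand": 0},
    {"tx": 0, "ty": 0, "tz": 3.85, "turn": 0, "hand": 0},
    {"tx": 0, "ty": 0, "tz": 4.4, "turn": 0, "hand": 0},
  ],
)

```text
time_s: 17.1
tool_pos: [0.4487, 0.2037, 0.0879]
ee_rot: [0.701, 0.713, -0.0, -0.0]
force: [-1.5, -0.3, 3.4]
gripper_width: 0.0005
```

```bash
python3 - <<'E'
from h import *
delta((.447,.202,.15),1.1)
s=arm.camera("scene");cv2.imwrite("pics/s13.png",cv2.resize(s[90:240,80:260],None,fx=4,fy=4,interpolation=cv2.INTER_CUBIC))
E
```

```text
t 17.1 pos [0.4487 0.2037 0.0879] yaw 1.03 tilt 0.02 F [-1.5 -0.3  3.4] w 0.0005
DELTA [-0.16 -0.18 -6.21] turn -0.001
```

View pics/s13.png

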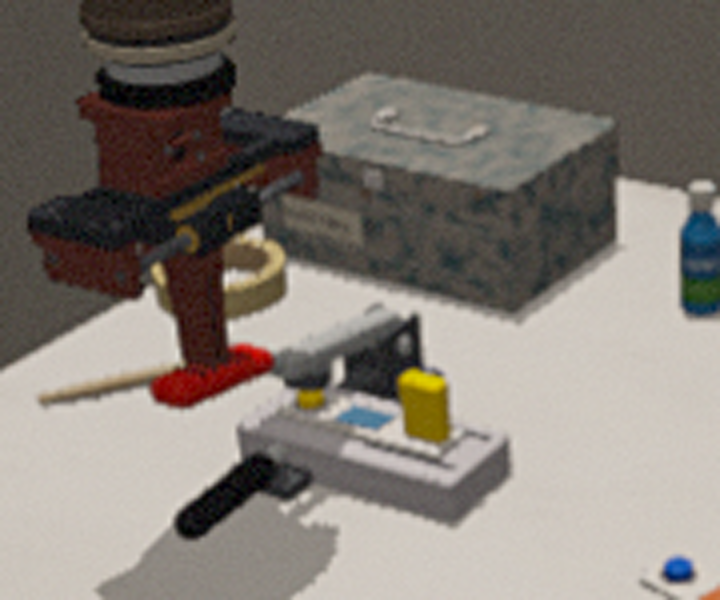

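servo_tool(
  motion=[
    {"tx": 0, "ty": 0, "tz": 0.25, "turn": 0, "hand": 0},
    {"tx": 0, "ty": 0, "tz": 0.5, "turn": 0, "hand": 0},
    {"tx": 0, "ty": 0, "tz": 0.75, "turn": 0, "hand": 0},
    {"tx": 0, "ty": 0, "tz": 0.95, "turn": 0, "hand": 0},
    {"tx": 0, "ty": 0, "tz": 1.15, "turn": 0, "hand": 0},
    {"tx": 0, "ty": 0, "tz": 1.35, "turn": 0, "hand": 0},
    {"tx": 0, "ty": 0, "tz": 1.5, "turn": 0, "hand": 0},
    {"tx": 0, "ty": 0, "tz": 1.6, "turn": 0, "hand": 0},
  ],
)

```text
time_s: 17.95
tool_pos: [0.448, 0.2037, 0.0722]
ee_rot: [0.701, 0.713, -0.001, -0.001]
force: [-6.0, 0.4, 7.9]
gripper_width: 0.0003
```

```bash
python3 - <<'E'
from h import *
delta((.447,.202,.15),1.1)
s=arm.camera("scene");cv2.imwrite("pics/s14.png",cv2.resize(s[140:240,110:230],None,fx=6,fy=6,interpolation=cv2.INTER_CUBIC))
E
```

```text
t 17.95 pos [0.448  0.2037 0.0722] yaw 1.04 tilt 0.1 F [-6.   0.4  7.9] w 0.0003
DELTA [-0.17 -0.12 -7.78] turn -0.001
```

View pics/s14.png

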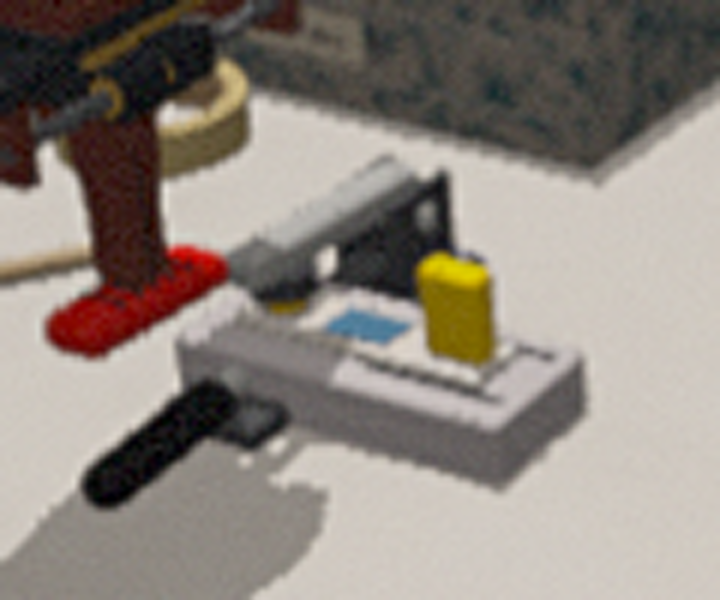

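servo_tool(
  motion=[
    {"tx": 0, "ty": 0, "tz": 0.1, "turn": 0, "hand": 0},
    {"tx": 0, "ty": 0, "tz": 0.2, "turn": 0, "hand": 0},
    {"tx": 0, "ty": 0, "tz": 0.3, "turn": 0, "hand": 0},
    {"tx": 0, "ty": 0, "tz": 0.4, "turn": 0, "hand": 0},
    {"tx": 0, "ty": 0, "tz": 0.5, "turn": 0, "hand": 0},
    {"tx": 0, "ty": 0, "tz": 0.6, "turn": 0, "hand": 0},
    {"tx": 0, "ty": 0, "tz": 0.6, "turn": 0, "hand": 0},
    {"tx": 0, "ty": 0, "tz": 0.6, "turn": 0, "hand": 0},
  ],
)

```text
time_s: 18.8
tool_pos: [0.4479, 0.2038, 0.0662]
ee_rot: [0.701, 0.714, -0.001, -0.001]
force: [-4.3, -0.2, 5.8]
gripper_width: 0.0005
```

servo_tool(
  motion=[
    {"tx": 0, "ty": 0, "tz": 0.05, "turn": 0, "hand": 0},
    {"tx": 0, "ty": 0, "tz": 0.1, "turn": 0, "hand": 0},
    {"tx": 0, "ty": 0, "tz": 0.15, "turn": 0, "hand": 0},
    {"tx": 0, "ty": 0, "tz": 0.2, "turn": 0, "hand": 0},
    {"tx": 0, "ty": 0, "tz": 0.25, "turn": 0, "hand": 0},
    {"tx": 0, "ty": 0, "tz": 0.3, "turn": 0, "hand": 0},
    {"tx": 0, "ty": 0, "tz": 0.3, "turn": 0, "hand": 0},
    {"tx": 0, "ty": 0, "tz": 0.3, "turn": 0, "hand": 0},
  ],
)

```text
time_s: 19.6
tool_pos: [0.4477, 0.2038, 0.0632]
ee_rot: [0.701, 0.714, -0.001, -0.001]
force: [-4.9, 0.1, 7.3]
gripper_width: 0.0007
```

servo_tool(
  motion=[
    {"tx": 0, "ty": 0, "tz": 0.05, "turn": 0, "hand": 0},
    {"tx": 0, "ty": 0, "tz": 0.1, "turn": 0, "hand": 0},
    {"tx": 0, "ty": 0, "tz": 0.15, "turn": 0, "hand": 0},
    {"tx": 0, "ty": 0, "tz": 0.2, "turn": 0, "hand": 0},
    {"tx": 0, "ty": 0, "tz": 0.25, "turn": 0, "hand": 0},
    {"tx": 0, "ty": 0, "tz": 0.3, "turn": 0, "hand": 0},
    {"tx": 0, "ty": 0, "tz": 0.35, "turn": 0, "hand": 0},
    {"tx": 0, "ty": 0, "tz": 0.35, "turn": 0, "hand": 0},
  ],
)

```text
time_s: 20.4
tool_pos: [0.4475, 0.2038, 0.0613]
ee_rot: [0.701, 0.713, -0.001, -0.002]
force: [-13.3, -2.4, 32.2]
gripper_width: 0.0003
```

```bash
python3 - <<'E'
from h import *
delta((.447,.202,.15),1.1)
s=arm.camera("scene");cv2.imwrite("pics/s15.png",cv2.resize(s[140:240,110:230],None,fx=6,fy=6,interpolation=cv2.INTER_CUBIC))
E
```

```text
t 20.4 pos [0.4475 0.2038 0.0613] yaw 1.03 tilt 0.22 F [-13.3  -2.4  32.2] w 0.0003
DELTA [-0.17 -0.08 -8.87] turn -0.001
```

View pics/s15.png

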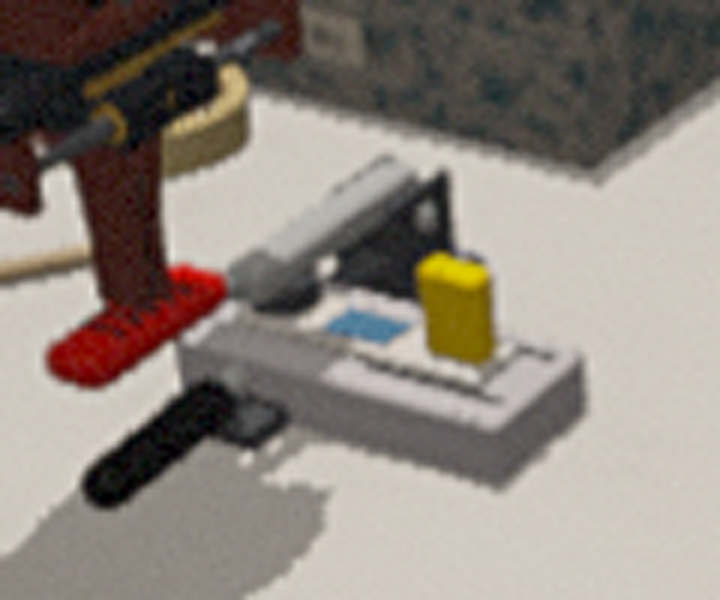

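servo_tool(
  motion=[
    {"tx": 0, "ty": 0, "tz": -0.4, "turn": 0, "hand": 0},
    {"tx": 0, "ty": 0, "tz": -0.9, "turn": 0, "hand": 0},
    {"tx": 0, "ty": 0, "tz": -1.5, "turn": 0, "hand": 0},
    {"tx": 0, "ty": 0, "tz": -2.3, "turn": 0, "hand": 0},
    {"tx": 0, "ty": 0, "tz": -3.1, "turn": 0, "hand": 0},
    {"tx": 0, "ty": 0, "tz": -4, "turn": 0, "hand": 0},
    {"tx": 0, "ty": 0, "tz": -5, "turn": 0, "hand": 0},
    {"tx": 0, "ty": 0, "tz": -6, "turn": 0, "hand": 0},
  ],
)

```text
time_s: 21.25
tool_pos: [0.4488, 0.2036, 0.1207]
ee_rot: [0.701, 0.713, -0.0, -0.0]
force: [1.9, 0.8, 0.4]
gripper_width: 0.0001
```

servo_tool(
  motion=[
    {"tx": 0, "ty": 0, "tz": -1, "turn": 0, "hand": 0},
    {"tx": 0, "ty": 0, "tz": -2, "turn": 0, "hand": 0},
    {"tx": 0, "ty": 0, "tz": -4, "turn": 0, "hand": 0},
    {"tx": 0, "ty": 0, "tz": -6, "turn": 0, "hand": 0},
    {"tx": 0, "ty": -1, "tz": -9, "turn": 0, "hand": 0},
    {"tx": 0, "ty": -3, "tz": -12, "turn": 0, "hand": 0},
    {"tx": 0, "ty": -5, "tz": -14, "turn": 0, "hand": 0},
    {"tx": 0, "ty": -5, "tz": -14, "turn": 0, "hand": 0},
  ],
)

```text
time_s: 22.05
tool_pos: [0.3979, 0.2033, 0.2622]
ee_rot: [0.7, 0.714, 0.002, -0.001]
force: [0.5, 0.4, -0.3]
gripper_width: 0.0006
```

```bash
python3 - <<'E'
from h import *
delta((.447,.202,.15),1.1)
m=arm.camera_model("wrist");im=arm.camera("wrist")
cv2.imwrite("pics/w16.png",im)
s=arm.camera("scene");cv2.imwrite("pics/s16.png",cv2.resize(s[140:240,110:230],None,fx=6,fy=6,interpolation=cv2.INTER_CUBIC))
for b in blobs(yel(im)): print("w",b,onz(m,b[1],.038).round(4))
for b in blobs(yel(s)): print("s",b)
for b in blobs(red(s)): print("r",b)
print(m["R"][2])
E
```

```text
t 22.05 pos [0.3979 0.2033 0.2622] yaw 1.12 tilt 0.22 F [ 0.5  0.4 -0.3] w 0.0006
DELTA [-0.27  4.9  11.22] turn 0.0
w (np.int32(82), array([349.5, 166.5]), array([344, 162,  12,  10], dtype=int32)) [0.5345 0.2049 0.038 ]
w (np.int32(450), array([348.4, 235.9]), array([339, 222,  20,  29], dtype=int32)) [0.5449 0.1031 0.038 ]
w (np.int32(446), array([410.5, 360.8]), array([398, 349,  27,  24], dtype=int32)) [ 0.6761 -0.123   0.038 ]
s (np.int32(47), array([508.7,  18.9]), array([506,  14,   6,  12], dtype=int32))
s (np.int32(181), array([185.5, 190.6]), array([179, 182,  13,  18], dtype=int32))
s (np.int32(15), array([157.3, 190.1]), array([155, 189,   6,   3], dtype=int32))
s (np.int32(115), array([301.2, 199.3]), array([298, 190,   8,  19], dtype=int32))
s (np.int32(197), array([372.1, 223.5]), array([366, 215,  14,  18], dtype=int32))
s (np.int32(30), array([288.7, 222.8]), array([286, 221,   7,   5], dtype=int32))
s (np.int32(44), array([339.3, 238.5]), array([335, 236,   9,   6], dtype=int32))
s (np.int32(263), array([304.1, 274.2]), array([297, 264,  15,  21], dtype=int32))
s (np.int32(63), array([260.7, 288.1]), array([256, 285,  10,   8], dtype=int32))
r (np.int32(203), array([135.2, 164.5]), array([121, 160,  30,   9], dtype=int32))
r (np.int32(364), array([445.3, 216.5]), array([416, 201,  57,  31], dtype=int32))
[ 0.00664555 -0.29710779 -0.95482082]
```

View pics/s16.png

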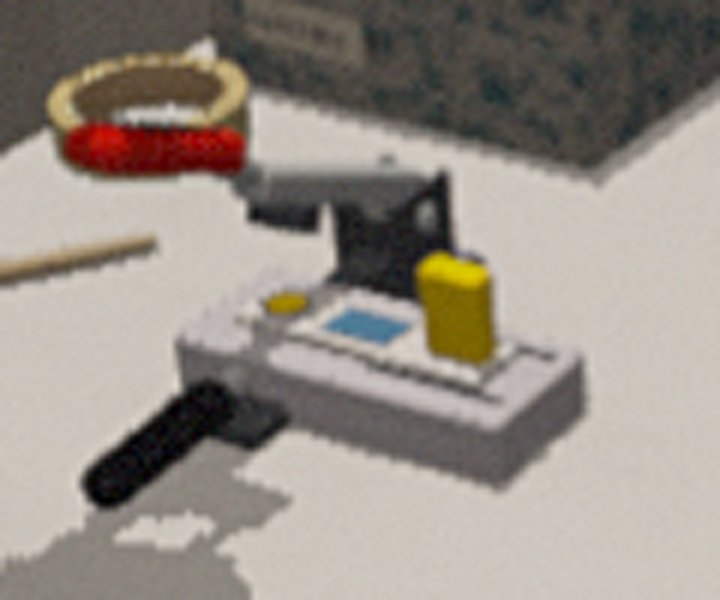

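View pics/w16.png

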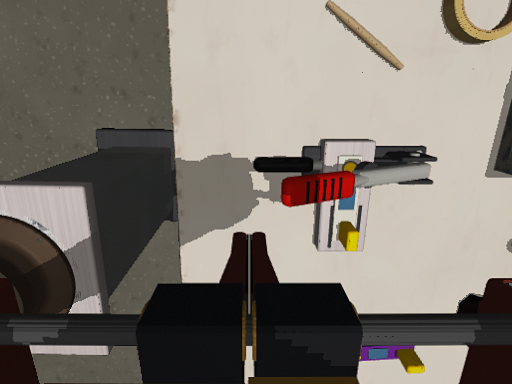

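```bash
python3 - <<'E'
from h import *
delta((.447,.202,.15),1.1)
print(arm.hand_in())
E
```

```text
t 22.15 pos [0.3986 0.2031 0.26  ] yaw 1.11 tilt 0.09 F [-0.4 -0.   0.1] w 0.0007
DELTA [-0.22  4.84 11.  ] turn 0.0
the job is handed in; nothing more can be done
None
```

I laid the yellow-stud holder flat on the aluminium rest with its cap under the jaw and let go. I then pressed the red handle until the stud shut and let it spring back up. I handed in at 22 s; no verdict was reported.

**Failed grasp:** The first grasp closed on nothing. The images showed the fingertips about 30 mm higher than the reported tool position and the stated 19 mm tip offset imply. I allowed for that, and the second grasp held at 15.9 mm on the 16 mm grip.

**Press:** The force was about 6–8 N while the stud went in, then rose to 32 N over the last 2 mm. The handle sank about 77 mm, against the roughly 70 mm expected.

**Last checks:**
- The cap sits visibly lower, close to leaf level. The picture is too coarse to measure the full 6 mm, so "fully shut" rests mainly on that hard stop.
- The red handle is back in its open position, to within a pixel in the scene camera.
- The holder's grip did not move on the rest during the press.
- The gripper is clear of everything, with forces near zero.
- I never touched the blue holder or the brown and purple look-alikes. The blue one looks undisturbed, but I did not measure it again at the end.

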